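# Pin up the link lugs in the welding jig and set the tally

## Robot

A 7-joint arm with a two-finger parallel gripper is mounted at the origin on the work surface. World frame = base frame: x ahead of the robot, y to its left, z up, the work surface at z = 0. Lengths are in m, angles in rad, forces in N, time in s.
With the tool pointing down it reaches from about 0.4 to 0.9 m from the base axis. Payload 5.5 kg.
Tool frame: the origin (TCP) lies at the very end of the fingers, on their centre line; the grasp point (between the pads) lies 19 mm behind it; x points along the fingers, y is the direction in which the jaws open and shut, and the axes are right-handed (so a half turn about x gives the same grasp; the last joint's range is limited). The gripper opens to 92 mm and grips with 3 to 60 N. Pads are 19 mm wide; open, the fingers measure 130 mm over their backs; the gripper's body (75 mm by 190 mm) begins 47 mm behind the grasp point.
Start: joints at [-1.032, 0.501, -0.427, 1.55, 0.221, 1.138, -0.21], TCP at [0.177, 0.625, 0.227] pointing down, gripper open.
Joint ranges: [-2.88, 2.88], [-0.31, 2.03], [-1.54, 1.56], [0.2, 2.42], [-1.41, 4.55], [0.19, 2.02], [-2.57, 2.57]. Speed limits (rad/s): [2.57, 2.57, 3.14, 3.14, 3.14, 3.14, 3.14].

## Interface

Orientations are given as a unit quaternion [w, x, y, z].
In Python, from workcell import ctrl gives the robot as it stands.
- The arm moves only by the tool play_rows, never from a script. Its argument "plan" is a list that holds one entry, the list of rows, each a list of 6 numbers: the shift along the tool's x, y, z scaled (see below), then the turn, a rotation vector about the tool's x, y, z scaled (see below). In form: [[[x, y, z, rx, ry, rz], ...]]. A call has 1 to 5 rows; each row shifts and turns the pose as measured when the row begins, along the tool's axes as they then stand; what a row does not reach is not made up. The controller multiplies each number of a shift by 50 mm and each number of a turn by 4 degrees. A row lasts 1/10 s, in which the tool goes at most 50 mm and 8.59 degrees, less where a joint would pass 70% of its speed; a pose out of reach is approached as far as the arm can. A call with a number of a shift or a turn outside -1 to 1 is refused whole. A call with a gripper value outside its range is refused whole. "gripper" is the gripper's target within -1 to 1 (fully open at 1, half-way at 0, shut at -1), set as the call begins (left out, the last holds). The fingers move at their own pace and stop on an object; "grip_force" is the grip in N (left out, the last holds). Time passes only in rows, so rows that do not move let the fingers close. It gives the time, the measured TCP pose, the force and the opening at its end, in the units of the state.
- ctrl.get_obs(): the state, without advancing time (a new reading comes with each control period).
- ctrl.camera(name): name is "scene" or "top" or "wrist"; returns the picture (480x640x3 uint8, red, green, blue); there is no depth.
- ctrl.calibration(name): a dict with "vfov" (degrees; the focal length in pixels is half the picture's height over the tangent of half this angle, whatever the lens; pixels are square), "cx", "cy" (the principal point, pixels), "k1" (the pictures are not rectified: a ray, as slopes to the right and down, at radius r is drawn at 1 + k1 r^2 times it, then the intrinsics apply), "origin" and "rotation" of the camera in the world. Camera axes: x right, y down, z forward; pixel columns grow to the right and rows downward; lengths in m; the calibration is good to about 2 mm. A picture is of the moment at which its call begins: read the wrist's pose just before it. calibration takes no time and is no camera call; for the wrist camera it gives the pose at the moment of the call.
- ctrl.sign_off(): hands the job in, once; it reports no verdict.
The state is a dict: "clock": time; "joint_pos": joint angles; "qd": joint speeds; "joint_efforts": joint torques, N m; "position": TCP position; "tool_rot": TCP orientation; "contact_force": force on the tool from outside, world axes, zero at the start; "torque": the same for the moment, N m; "finger_gap": finger opening in m.
Only numpy, scipy, OpenCV 4.12 (cv2) and the standard library are available. Lean on these libraries where they do the work, as an engineer would, in place of code of your own. Each camera call takes 0.05 s, during which the arm holds its last target. There are 200 camera calls.

## Task

Load every link lug lying on the bench into a fork of the welding jig, tab outwards and fully home, and lock each one with a jig pin from the rack, pushed down through fork and link until its flange sits flat on the fork. Also set the tally counter to the number of links loaded, so that this number on the drum stands at the white mark: work it with its step button only, without touching the drum. Leave everything else on the bench where it is.

Things in the scene. Friction and masses are not known exactly. Their poses are not given: they have to be found in the camera images.
- fork1_mouth (a point): Fork 1 of the fixed jig: centre of its hole at the upper face of its top plate (45 mm above the table), where a pin's flange rests; z up, x into the fork (a link slides in along +x), y along the row of three equal forks, 100 apart. Each fork: floor at height 20, top plate from 35 to 45 that begins 16 before the hole; hole 15 in the plate, 17 in the floor.
- fork2_mouth (a point): Fork 2 of the fixed jig: centre of its hole at the upper face of its top plate (45 mm above the table), where a pin's flange rests; z up, x into the fork (a link slides in along +x), y along the row of three equal forks, 100 apart. Each slot: 15 high, 39 wide, side walls with a flared lead-in starting 38 before the hole, back stop 18.5 behind it.
- fork3_mouth (a point): Fork 3 of the fixed jig: centre of its hole at the upper face of its top plate (45 mm above the table), where a pin's flange rests; z up, x into the fork (a link slides in along +x), y along the row of three equal forks, 100 apart. A link home in a fork has its tab point 65 before the hole axis and 13 above the mouth. Jig base 110 x 280 x 20, reaching 75 before the holes.
- link1_tab (a point): Link lug 1 (two or three, all alike; None if absent): flat red-oxide plate 100 x 36 x 10 mm with an upright tab near its rear end. Point: in the tab, 38 above the underside, to grip across y; x runs to its hole, centred 65 ahead of and 33 below this point; z up. Tab 30 long (x), 10 thick (y), 52 high above the plate.
- link2_tab (a point): Link lug 2 (two or three, all alike; None if absent): flat red-oxide plate 100 x 36 x 10 mm with an upright tab near its rear end. Point: in the tab, 38 above the underside, to grip across y; x runs to its hole, centred 65 ahead of and 33 below this point; z up. Hole 16 wide; the plate ends 18 beyond its centre.
- link3_tab (a point): Link lug 3 (two or three, all alike; None if absent): flat red-oxide plate 100 x 36 x 10 mm with an upright tab near its rear end. Point: in the tab, 38 above the underside, to grip across y; x runs to its hole, centred 65 ahead of and 33 below this point; z up. About 0.2 kg; the plate ends 17 behind the tab point.
- pin1_knob (a point): Jig pin 1 (four alike, at least one to spare), upright in the rack: shank 12 mm diameter, 40 mm long, tapered tip; then a flange 26 diameter x 6, and a knob 18 diameter x 30 on top. Point: on the axis in the knob, 24 above the flange's underside, 64 above the tip, 12 below the top; z from tip to knob. 0.08 kg.
- pin2_knob (a point): Jig pin 2 (four alike, at least one to spare), upright in the rack: shank 12 mm diameter, 40 mm long, tapered tip; then a flange 26 diameter x 6, and a knob 18 diameter x 30 on top. Point: on the axis in the knob, 24 above the flange's underside, 64 above the tip, 12 below the top; z from tip to knob. 0.08 kg.
- pin3_knob (a point): Jig pin 3 (four alike, at least one to spare), upright in the rack: shank 12 mm diameter, 40 mm long, tapered tip; then a flange 26 diameter x 6, and a knob 18 diameter x 30 on top. Point: on the axis in the knob, 24 above the flange's underside, 64 above the tip, 12 below the top; z from tip to knob. 0.08 kg.
- pin4_knob (a point): Jig pin 4 (four alike, at least one to spare), upright in the rack: shank 12 mm diameter, 40 mm long, tapered tip; then a flange 26 diameter x 6, and a knob 18 diameter x 30 on top. Point: on the axis in the knob, 24 above the flange's underside, 64 above the tip, 12 below the top; z from tip to knob. 0.08 kg.
- rack: Pin rack, fixed aluminium block 46 x 180 x 50 mm high with four holes 45 apart along y; the pins' flanges rest on its top. Origin under its centre; z up.
- counter: Tally counter, fixed grey housing 110 x 180 x 50 mm high. Origin under its centre; the drum stands at y = +40 mm, the step button at y = -55 mm; a white mark on the housing at the drum's -x side. Frame z up.
- drum: Numbered drum: black disc 76 mm diameter on the counter (top at height 62), with numbers 0 to 7 as white dots round its rim, 45 degrees apart (0 is a long bar). Turned k x 45 degrees counter-clockwise (from above) from the counter's frame, it has number k at the mark. It stays where it is left and cannot be stepped back.
- drum_2 (a point): The number 2 on the drum, 28 mm from its axis, on its top face.
- drum_3 (a point): The number 3 on the drum, 28 mm from its axis, on its top face.
- mark (a point): Point beside the white mark, 28 mm from the drum's axis at the height of its top face, where the wanted number must stand.
- button_top (a point): Centre of the top of the black step button, 28 mm diameter, 80 mm above the table when up; axes as the counter. Pressed straight down 10 mm to its stop (about 5 N) it turns the drum one step counter-clockwise to the next number (0 follows 7), then springs up. If the drum starts between numbers, the first press may move it less than a whole step.
- step_button (a joint): Travel of the step button: 0 up, 0.010 m fully down. A step is complete only near full travel; let it come up fully before the next press.
- magnet: Bystander: welding magnet, 60 x 60 x 22 (mm). Not part of the job; leave it where it lies.
- hammer: Bystander: hammer, 250 long (mm). Not part of the job; leave it where it lies.
- brush: Bystander: brush, 220 long (mm). Not part of the job; leave it where it lies.
- can: Bystander: upright spray can, 60 diameter x 130 (mm). Not part of the job; leave it where it lies.
- spool: Bystander: wire spool lying flat, 100 diameter x 44 (mm). Not part of the job; leave it where it lies.
- offcut: Bystander: primed box-section offcut 140 x 50 x 40 (mm). Not part of the job; leave it where it lies.
Mind the look-alikes: they are no part of the job. What is shaped like the part that bears link3_tab but blue, turquoise or yellow is not meant.

How it is judged:
By the outcome, as a careful person would: the job done as asked, in the order asked, and still so for the second after the job is handed in, with the robot touching nothing.
Of link1, link2, link3 only 2 to 3 are there at a start; the rules pass over those that are not, and their reading is None.
At some moment in a run one of link1, link2, link3 may be knocked a few centimetres aside while the robot is not near it.
It also fails if it takes over 210 s, if anything falls off the work surface, if the arm or the gripper's body presses on something with over 40 N, if the wrist force passes 120 N, or if a joint passes its speed limit or range.

## Working session

There is one attempt and no reset: what is moved stays moved. The work goes in short steps, Python scripts to look and compute and a tool call to move; the robot and the scene stay as the last step left them, time stands still between calls to the robot, and variables do not carry over. Pictures are saved under pics/ and viewed, about 12 in all and at most 16, crops included, and the job is handed in when it is done.

Besides the shell and the picture viewer there is one more tool, called after "Request:" in YAML: its name, and indented under it one key for each argument. play_rows: Moves the arm, as the interface text tells. Shifts and turns lie within -1 to 1; 1 stands for 50 mm of shift or 4 degrees of turn. Its arguments: {"type":"object","properties":{"plan":{"type":"array","items":{"type":"array","items":{"type":"array","items":{"type":"number"}}}},"gripper":{"type":"number"},"grip_force":{"type":"number"}},"required":["plan"]}

```bash
ls; mkdir -p pics
cat > h.py <<'E'
import numpy as np, cv2
from workcell import ctrl
from scipy.spatial.transform import Rotation as R
def snap(n,f):
    im=ctrl.camera(n); cv2.imwrite('pics/'+f,im[:,:,::-1]); return im
def K(c):
    f=240/np.tan(np.radians(c['vfov'])/2); return f
def ray(c,u,v):
    f=K(c); d=np.array([(u-c['cx'])/f,(v-c['cy'])/f]); p=d.copy()
    for _ in range(30): p=d/(1+c['k1']*(p@p))
    return np.array(c['rotation'])@np.array([p[0],p[1],1.])
def onz(c,u,v,z):
    o=np.array(c['origin']); r=ray(c,u,v); return o+r*(z-o[2])/r[2]
def proj(c,P):
    q=np.array(c['rotation']).T@(np.array(P)-np.array(c['origin'])); s=q[:2]/q[2]
    s=s*(1+c['k1']*(s@s)); return s*K(c)+[c['cx'],c['cy']]
E
python3 - <<'E'
from h import *
import json
for n in ('scene','top','wrist'):
    print(n,{k:np.round(v,4).tolist() for k,v in ctrl.calibration(n).items()})
    snap(n,n+'0.png')
print(ctrl.get_obs())
E
```

```text
pics
scene {'vfov': 55.982, 'cx': 320.6619, 'cy': 239.5903, 'k1': -0.0428, 'origin': [0.9741, -0.7901, 0.7059], 'rotation': [-0.4562, 0.8511, 0.2293, -0.1221]}
top {'vfov': 57.5482, 'cx': 320.9124, 'cy': 238.6704, 'k1': 0.025, 'origin': [0.3607, 0.0052, 1.3341], 'rotation': [-0.0419, 0.7159, -0.6957, 0.043]}
wrist {'vfov': 61.7768, 'cx': 321.5342, 'cy': 243.206, 'k1': -0.0685, 'origin': [0.1115, 0.642, 0.384], 'rotation': [0.1, 0.7914, 0.5984, 0.0744]}
{'clock': 0.15, 'joint_pos': array([-1.03180652,  0.50165238, -0.42684299,  1.55120136,  0.22078963,
        1.13828028, -0.21031502]), 'qd': array([-0.0003407 , -0.00404967, -0.00269815, -0.00300561,  0.00137746,
        0.00032764,  0.00150032]), 'joint_efforts': array([-7.53658911e-03, -5.67101669e+01, -5.82494572e+00, -2.79454601e+01,
       -6.85536372e-02,  2.65057589e-02,  8.67987205e-05]), 'position': array([0.17687114, 0.62491872, 0.22590893]), 'tool_rot': array([ 0.7002951 ,  0.0966679 ,  0.70049678, -0.09770546]), 'contact_force': array([-0.24891176,  0.2924082 , -0.32417508]), 'torque': array([ 0.0656285 , -0.04193242, -0.00109694]), 'finger_gap': 0.09172497603971119}
```

View pics.

View pics/top0.png

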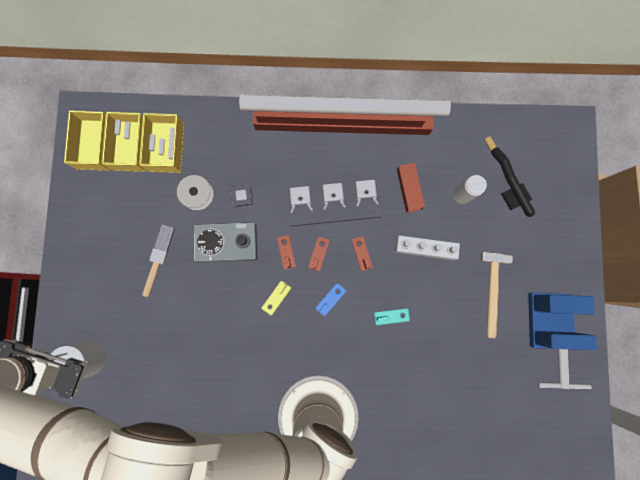

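View pics/scene0.png

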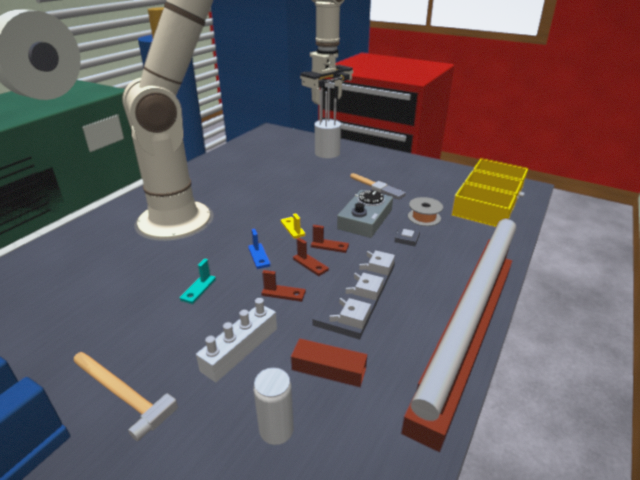

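```bash
sed -i "s/np.array(c\['rotation'\])/quat(c['rotation'])/g" h.py
cat >> h.py <<'E'
def quat(q): q=np.array(q); return R.from_quat([q[1],q[2],q[3],q[0]]).as_matrix()
E
python3 - <<'E'
from h import *
c=ctrl.calibration('top'); print(onz(c,320,240,0), proj(c,[0.4,0,0]),proj(c,[0.4,0.3,0]),proj(c,[0.6,0,0]))
E
```

```text
[0.51762678 0.00816221 0.        ] [321.57364325 278.47976614] [222.83897464 275.70082723] [323.39821514 213.66220366]
```

Run:
```python
import cv2
im=cv2.imread('pics/top0.png')
a=cv2.resize(im[170:290,185:385],None,fx=4,fy=4,interpolation=cv2.INTER_CUBIC)
cv2.imwrite('pics/topc.png',a)
```

```text
(no output)
```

View pics/topc.png

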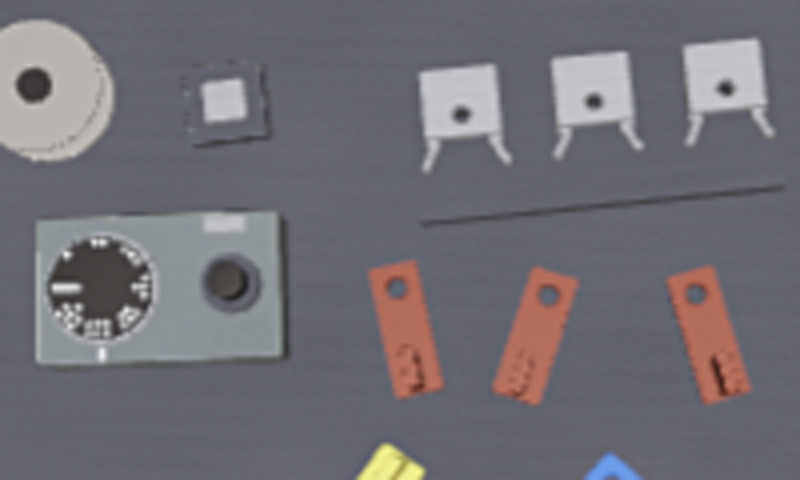

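Run:
```python
from h import *
c=ctrl.calibration('top')
def p(n,x,y,z): print(n,np.round(onz(c,185+x/4,170+y/4,z)*1000,0))
for i,(x,y) in enumerate([(461,114),(594,101),(726,88)]): p('fork',x,y,.045)
for (a,b) in [((397,288),(418,397)),((548,295),(516,400)),((695,293),(726,401))]:
    p('hole',*a,.010); p('rearmid',*b,.01)
p('button',229,281,.08);p('drum',100,289,.062)
for u,v in [(405,243),(420,245),(436,247),(452,250)]: print('pin',np.round(onz(c,u,v,.086)*1000))
o=ctrl.get_obs(); T=quat(o['tool_rot']); w=ctrl.calibration('wrist')
print(T); print('cam in tool',T.T@(np.array(w['origin'])-o['position']), T.T@quat(w['rotation']))
```

```text
fork [636.  71.  45.]
fork [649. -29.  45.]
fork [ 662. -128.   45.]
hole [507. 117.  10.]
rearmid [425.  98.  10.]
hole [505.   2.  10.]
rearmid [425.  24.  10.]
hole [ 510. -110.   10.]
rearmid [ 428. -135.   10.]
button [501. 232.  80.]
drum [494. 329.  62.]
pin [ 506. -236.   86.]
pin [ 501. -279.   86.]
pin [ 497. -325.   86.]
pin [ 490. -371.   86.]
[[-4.84179580e-04  2.72276418e-01  9.62218955e-01]
 [-1.41420372e-03  9.62217919e-01 -2.72276837e-01]
 [-9.99998883e-01 -1.49260451e-03 -8.08319442e-05]]
cam in tool [-0.15820202 -0.00152328 -0.0676333 ] [[ 1.57522365e-04 -2.47377937e-01  9.68919053e-01]
 [ 9.99999902e-01 -3.61235849e-04 -2.54803668e-04]
 [ 4.13041102e-04  9.68918999e-01  2.47377856e-01]]
```

```bash
cat >> h.py <<'E'
def down(yaw): # tool x down, z at yaw
    c,s=np.cos(np.radians(yaw)),np.sin(np.radians(yaw))
    return np.array([[0,-s,c],[0,c,s],[-1,0,0]],float)
def plan(*wps, start=None):
    """wps: (x,y,z[mm],yaw[deg],rows or None); prints rows"""
    o=ctrl.get_obs(); p=np.array(o['position'])*1000; T=quat(o['tool_rot']); out=[]
    for x,y,z,yaw,*n in wps:
        t=np.array([x,y,z],float); G=down(yaw)
        rv=R.from_matrix(T.T@G).as_rotvec(degrees=True); d=t-p
        m=max(1,int(np.ceil(max(np.abs(rv).max()/4,np.linalg.norm(d)/48))))
        n=max(m,n[0]) if n else m
        for i in range(n):
            Ti=T@R.from_rotvec(rv*i/n,degrees=True).as_matrix()
            out.append(np.r_[Ti.T@d/n/50,rv/n/4].round(2))
        p,T=t,G
    for i in range(0,len(out),5): print([r.tolist() for r in np.array(out[i:i+5])+0.])
def st():
    o=ctrl.get_obs(); T=quat(o['tool_rot']); print(round(o['clock'],2),np.round(np.array(o['position'])*1000,1),'yaw',round(np.degrees(np.arctan2(T[1,2],T[0,2])),2),'xax',T[:,0].round(3),'F',np.round(o['contact_force'],1),'gap',round(o['finger_gap']*1000,1))
E
python3 -c "
from h import *
plan((480,0,350,7,16))"
```

```text
[[-0.15, -0.65, 0.58, -0.36, 0.0, 0.0], [-0.15, -0.66, 0.56, -0.36, 0.0, 0.0], [-0.15, -0.68, 0.54, -0.36, 0.0, 0.0], [-0.15, -0.69, 0.53, -0.36, 0.0, 0.0], [-0.15, -0.7, 0.51, -0.36, 0.0, 0.0]]
[[-0.15, -0.72, 0.49, -0.36, 0.0, 0.0], [-0.15, -0.73, 0.47, -0.36, 0.0, 0.0], [-0.15, -0.74, 0.46, -0.36, 0.0, 0.0], [-0.15, -0.75, 0.44, -0.36, 0.0, 0.0], [-0.15, -0.76, 0.42, -0.36, 0.0, 0.0]]
[[-0.15, -0.77, 0.4, -0.36, 0.0, 0.0], [-0.15, -0.78, 0.38, -0.36, 0.0, 0.0], [-0.15, -0.79, 0.36, -0.36, 0.0, 0.0], [-0.15, -0.8, 0.34, -0.36, 0.0, 0.0], [-0.15, -0.81, 0.32, -0.36, 0.0, 0.0]]
[[-0.16, -0.81, 0.3, -0.36, 0.0, 0.0]]
```

Request:
play_rows:
  plan:
    - [[-0.15, -0.65, 0.58, -0.36, 0, 0], [-0.15, -0.66, 0.56, -0.36, 0, 0], [-0.15, -0.68, 0.54, -0.36, 0, 0], [-0.15, -0.69, 0.53, -0.36, 0, 0], [-0.15, -0.7, 0.51, -0.36, 0, 0]]
  gripper: -0.2

```text
clock: 0.65
position: [0.2685, 0.4276, 0.2597]
tool_rot: [0.703, 0.046, 0.708, -0.049]
contact_force: [1.3, 0.3, 0.4]
finger_gap: 0.0565
```

Request:
play_rows:
  plan:
    - [[-0.15, -0.72, 0.49, -0.36, 0, 0], [-0.15, -0.73, 0.47, -0.36, 0, 0], [-0.15, -0.74, 0.46, -0.36, 0, 0], [-0.15, -0.75, 0.44, -0.36, 0, 0], [-0.15, -0.76, 0.42, -0.36, 0, 0]]

```text
clock: 1.15
position: [0.3695, 0.2245, 0.2982]
tool_rot: [0.704, -0.001, 0.71, -0.002]
contact_force: [1.0, 0.2, 0.5]
finger_gap: 0.0365
```

Request:
play_rows:
  plan:
    - [[-0.15, -0.77, 0.4, -0.36, 0, 0], [-0.15, -0.78, 0.38, -0.36, 0, 0], [-0.15, -0.79, 0.36, -0.36, 0, 0], [-0.15, -0.8, 0.34, -0.36, 0, 0], [-0.15, -0.81, 0.32, -0.36, 0, 0]]

```text
clock: 1.65
position: [0.4712, 0.0227, 0.3378]
tool_rot: [0.703, -0.047, 0.708, 0.044]
contact_force: [-0.1, -0.0, -0.3]
finger_gap: 0.0368
```

```bash
python3 -c "
from h import *
st(); plan((480,0,350,7))"
```

```text
1.65 [471.2  22.7 337.8] yaw 7.39 xax [-0.006 -0.004 -1.   ] F [-0.1 -0.  -0.3] gap 36.8
[[-0.24, -0.47, 0.11, 0.1, -0.09, 0.04]]
```

Request:
play_rows:
  plan:
    - [[-0.1, 0, 0, 0.1, -0.09, 0.04], [0, 0, 0, 0, 0, 0], [0, 0, 0, 0, 0, 0]]

```text
clock: 1.95
position: [0.4729, 0.0161, 0.3431]
tool_rot: [0.706, -0.04, 0.706, 0.038]
contact_force: [-1.0, 0.3, -0.7]
finger_gap: 0.0371
```

Run:
```python
from h import *
import pickle
st(); c=ctrl.calibration('wrist'); pickle.dump(c,open('w1.pkl','wb')); im=snap('wrist','w1.png')
```

```text
1.95 [472.9  16.1 343.1] yaw 6.35 xax [ 0.001 -0.002 -1.   ] F [-1.   0.3 -0.7] gap 37.1
```

View pics/w1.png

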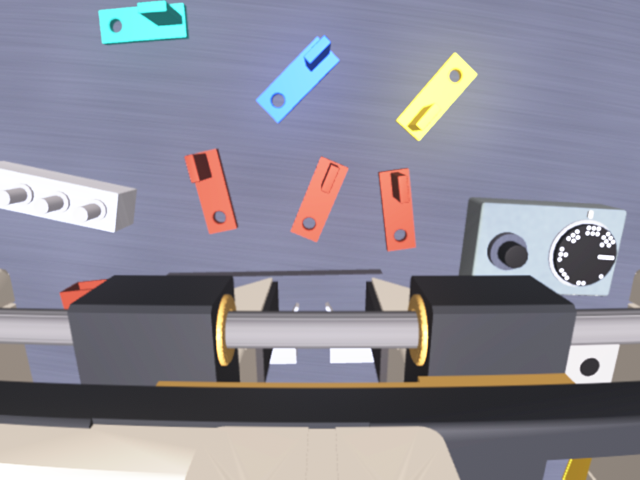

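Run:
```python
from h import *
import pickle
c=pickle.load(open('w1.pkl','rb')); im=cv2.imread('pics/w1.png')
# segment red plates: rectify to z=10 plane, 0.5 mm/px
X,Y=np.meshgrid(np.arange(400,540,.5),np.arange(150,-170,-.5)) # rows: y desc ; cols x
M=np.array([proj(c,[x/1000,y/1000,.01]) for x,y in zip(X.ravel(),Y.ravel())],np.float32).reshape(*X.shape,2)
r=cv2.remap(im,M[...,0],M[...,1],cv2.INTER_CUBIC)
cv2.imwrite('pics/rect1.png',np.ascontiguousarray(r.transpose(1,0,2)[::-1]))
```

```text
(no output)
```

View pics/rect1.png

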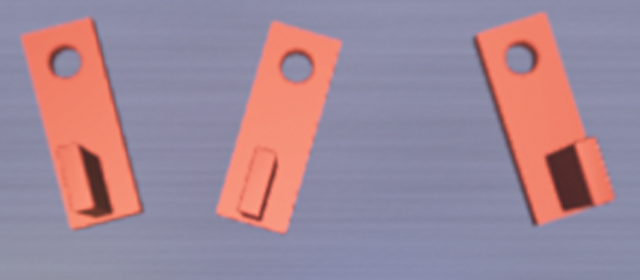

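```bash
python3 -c "
from h import *
plan((690,-60,320,7,5))"
```

```text
[[0.09, -0.4, 0.83, -0.03, 0.0, 0.01], [0.09, -0.4, 0.83, -0.03, 0.0, 0.01], [0.09, -0.4, 0.83, -0.03, 0.0, 0.01], [0.09, -0.41, 0.83, -0.03, 0.0, 0.01], [0.09, -0.41, 0.83, -0.03, 0.0, 0.01]]
```

Request:
play_rows:
  plan:
    - [[0.09, -0.4, 0.83, -0.03, 0, 0.01], [0.09, -0.4, 0.83, -0.03, 0, 0.01], [0.09, -0.4, 0.83, -0.03, 0, 0.01], [0.09, -0.41, 0.83, -0.03, 0, 0.01], [0.09, -0.41, 0.83, -0.03, 0, 0.01]]

```text
clock: 2.5
position: [0.6918, -0.0456, 0.32]
tool_rot: [0.705, -0.048, 0.706, 0.053]
contact_force: [0.8, 0.0, -0.1]
finger_gap: 0.0365
```

Request:
play_rows:
  plan:
    - [[0, 0, 0, 0, 0, 0], [0, 0, 0, 0, 0, 0], [0, 0, 0, 0, 0, 0]]

```text
clock: 2.8
position: [0.6934, -0.0425, 0.3107]
tool_rot: [0.701, -0.049, 0.709, 0.055]
contact_force: [-0.6, 0.5, 0.0]
finger_gap: 0.0367
```

Run:
```python
from h import *
import pickle
st(); c=ctrl.calibration('wrist'); pickle.dump(c,open('w2.pkl','wb')); im=snap('wrist','w2.png')
im=cv2.imread('pics/w2.png')
def rect(z,x0,x1,y0,y1,s):
    X,Y=np.meshgrid(np.arange(y1,y0,-s),np.arange(x1,x0,-s))
    M=np.array([proj(c,[x/1000,y/1000,z]) for x,y in zip(Y.ravel(),X.ravel())],np.float32).reshape(*X.shape,2)
    return cv2.remap(im,M[...,0],M[...,1],cv2.INTER_CUBIC)
a=rect(.045,570,710,-180,130,.4); b=rect(.086,450,560,-410,-190,.4)
print(a.shape,b.shape)
cv2.imwrite('pics/rect2.png',np.vstack([a,np.pad(b,((0,0),(0,a.shape[1]-b.shape[1]),(0,0)))]))
```

```text
2.8 [693.4 -42.5 310.7] yaw 8.43 xax [-0.012  0.009 -1.   ] F [-0.6  0.5  0. ] gap 36.7
(350, 775, 3) (275, 550, 3)
```

View pics/rect2.png

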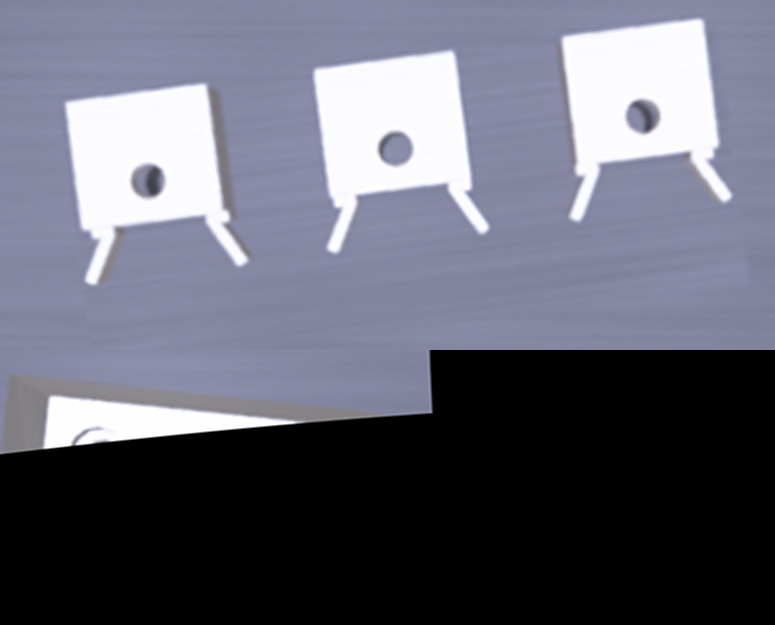

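```bash
cat >> h.py <<'E'
from scipy.optimize import minimize
def redmask(im):
    f=im.astype(float)+1; return ((f[...,0]>1.7*f[...,2])&(f[...,0]>1.5*f[...,1])&(f[...,0]>25)).astype(np.uint8)
def rend(c,x,y,a,z0=0.):
    m=np.zeros((480*2,640*2),np.uint8); ca,sa=np.cos(np.radians(a)),np.sin(np.radians(a))
    for (l,h,w,zb,zt) in [(-17,83,18,0,10),(-15,15,5,10,62)]:
        P=[proj(c,np.array([x+u*ca-v*sa,y+u*sa+v*ca,z0+z])/1000)*2 for u in (l,h) for v in (-w,w) for z in (zb,zt)]
        cv2.fillConvexPoly(m,cv2.convexHull(np.round(np.array(P)*16).astype(np.int32)),1,shift=4)
    hc=np.array([x+65*ca,y+65*sa])
    P=np.array([proj(c,np.array([hc[0]+8*np.cos(t),hc[1]+8*np.sin(t),z0+10])/1000)*2 for t in np.linspace(0,6.28,24)])
    cv2.fillConvexPoly(m,np.round(P*16).astype(np.int32),0,shift=4)
    return m
def fitlink(c,im,x,y,a,z0=0.,rows=480):
    rm=cv2.resize(redmask(im)*255,None,fx=2,fy=2,interpolation=cv2.INTER_LINEAR)>127
    roi=cv2.dilate(rend(c,x,y,a,z0),np.ones((31,31),np.uint8))>0; roi[rows*2:]=0
    f=lambda q:float(((rend(c,q[0],q[1],q[2],z0)>0)!=rm)[roi].sum())
    S=np.array([[x,y,a],[x+8,y,a],[x,y+8,a],[x,y,a+6]]); 
    r=minimize(f,[x,y,a],method='Nelder-Mead',options=dict(initial_simplex=S,xatol=.05,fatol=1))
    print('link',r.x.round(1),'bad',r.fun,'of',(rend(c,*r.x,z0)[roi]>0).sum()); return r.x
E
python3 - <<'E'
from h import *
import pickle
c=pickle.load(open('w1.pkl','rb')); im=cv2.imread('pics/w1.png')[:,:,::-1]
for l in [(446,101,14.6),(444,19.6,-16.2),(449,-131,18.4)]: fitlink(c,im,*l,rows=270)
plan((408,91,200,14.6,7))
E
```

```text
link [446.1 101.7  14.5] bad 618.0 of 9290
link [444.3  20.4 -16.2] bad 516.0 of 9144
link [ 449.2 -130.6   18.3] bad 797.0 of 10111
[[0.33, 0.49, -0.75, -0.22, -0.02, -0.02], [0.33, 0.5, -0.74, -0.22, -0.02, -0.02], [0.33, 0.52, -0.73, -0.22, -0.02, -0.02], [0.33, 0.53, -0.72, -0.22, -0.02, -0.02], [0.32, 0.54, -0.72, -0.22, -0.02, -0.02]]
[[0.32, 0.55, -0.71, -0.22, -0.02, -0.02], [0.32, 0.56, -0.7, -0.22, -0.02, -0.02]]
```

Fit agrees with my readings. Now to the look pose over link A.

Request:
play_rows:
  plan:
    - [[0.33, 0.49, -0.75, -0.22, -0.02, -0.02], [0.33, 0.5, -0.74, -0.22, -0.02, -0.02], [0.33, 0.52, -0.73, -0.22, -0.02, -0.02], [0.33, 0.53, -0.72, -0.22, -0.02, -0.02], [0.32, 0.54, -0.72, -0.22, -0.02, -0.02]]

```text
clock: 3.35
position: [0.4854, 0.056, 0.234]
tool_rot: [0.707, -0.08, 0.698, 0.081]
contact_force: [0.1, 0.7, 0.5]
finger_gap: 0.0369
```

Request:
play_rows:
  plan:
    - [[0.32, 0.55, -0.71, -0.22, -0.02, -0.02], [0.32, 0.56, -0.7, -0.22, -0.02, -0.02], [0, 0, 0, 0, 0, 0], [0, 0, 0, 0, 0, 0]]

```text
clock: 3.75
position: [0.3897, 0.0979, 0.2016]
tool_rot: [0.708, -0.096, 0.694, 0.096]
contact_force: [0.8, 0.2, -0.7]
finger_gap: 0.0362
```

Run:
```python
from h import *
st(); c=ctrl.calibration('wrist'); im=snap('wrist','w3.png')
x,y,a=fitlink(c,im,446,101.5,14.5)
plan((x,y,80,a,5),(x,y,20,a,3))
```

```text
3.75 [389.7  97.9 201.6] yaw 15.61 xax [ 0.02   0.002 -1.   ] F [ 0.8  0.2 -0.7] gap 36.2
link [446.3 102.1  14.3] bad 5346.0 of 14670
[[0.49, -0.04, 0.22, 0.06, 0.05, 0.01], [0.49, -0.04, 0.22, 0.06, 0.05, 0.01], [0.49, -0.04, 0.22, 0.06, 0.05, 0.01], [0.49, -0.04, 0.22, 0.06, 0.05, 0.01], [0.49, -0.04, 0.22, 0.06, 0.05, 0.01]]
[[0.4, 0.0, 0.0, 0.0, 0.0, 0.0], [0.4, 0.0, 0.0, 0.0, 0.0, 0.0], [0.4, 0.0, 0.0, 0.0, 0.0, 0.0]]
```

Request:
play_rows:
  plan:
    - [[0.49, -0.04, 0.22, 0.06, 0.05, 0.01], [0.49, -0.04, 0.22, 0.06, 0.05, 0.01], [0.49, -0.04, 0.22, 0.06, 0.05, 0.01], [0.49, -0.04, 0.22, 0.06, 0.05, 0.01], [0.49, -0.04, 0.22, 0.06, 0.05, 0.01]]

```text
clock: 4.3
position: [0.4602, 0.1034, 0.0855]
tool_rot: [0.71, -0.086, 0.693, 0.088]
contact_force: [1.0, -0.3, -0.6]
finger_gap: 0.0367
```

Request:
play_rows:
  plan:
    - [[0, 0, 0, 0, 0, 0], [0, 0, 0, 0, 0, 0]]

```text
clock: 4.5
position: [0.462, 0.1023, 0.084]
tool_rot: [0.71, -0.085, 0.694, 0.087]
contact_force: [0.2, 0.6, 0.5]
finger_gap: 0.0366
```

Run:
```python
from h import *
st(); plan((446.3,101.8,20,14.4,4))
```

```text
4.5 [462.  102.3  84. ] yaw 13.97 xax [ 0.022  0.004 -1.   ] F [0.2 0.6 0.5] gap 36.6
[[0.32, 0.02, -0.08, -0.03, 0.08, 0.0], [0.32, 0.02, -0.08, -0.03, 0.08, 0.0], [0.32, 0.02, -0.08, -0.03, 0.08, 0.0], [0.32, 0.02, -0.08, -0.03, 0.08, 0.0]]
```

Request:
play_rows:
  plan:
    - [[0.0, 0.01, -0.16, -0.03, 0.16, 0], [0, 0.01, -0.16, -0.03, 0.16, 0], [0.3, 0, 0, 0, 0, 0], [0.3, 0, 0, 0, 0, 0], [0, 0, 0, 0, 0, 0]]

```text
clock: 5.0
position: [0.4462, 0.0992, 0.0593]
tool_rot: [0.704, -0.088, 0.7, 0.087]
contact_force: [-0.8, -0.2, 0.6]
finger_gap: 0.0365
```

Run:
```python
from h import *
st(); plan((446.3,101.8,20,14.4,4))
```

```text
5.0 [446.2  99.2  59.3] yaw 14.21 xax [ 0.006  0.    -1.   ] F [-0.8 -0.2  0.6] gap 36.5
[[0.2, 0.01, 0.0, -0.01, 0.02, 0.0], [0.2, 0.01, 0.0, -0.01, 0.02, 0.0], [0.2, 0.01, 0.0, -0.01, 0.02, 0.0], [0.2, 0.01, 0.0, -0.01, 0.02, 0.0]]
```

Request:
play_rows:
  plan:
    - [[0.2, 0.02, 0, 0, 0.02, 0], [0.2, 0.02, 0, 0, 0.02, 0], [0.2, 0.01, 0, 0, 0.02, 0], [0.2, 0, 0, 0, 0.02, 0], [0, 0, 0, 0, 0, 0]]

```text
clock: 5.5
position: [0.4466, 0.1023, 0.019]
tool_rot: [0.703, -0.088, 0.7, 0.087]
contact_force: [-0.2, -0.8, 0.4]
finger_gap: 0.0371
```

Run:
```python
from h import *
st()
```

```text
5.5 [446.6 102.3  19. ] yaw 14.25 xax [ 0.003 -0.    -1.   ] F [-0.2 -0.8  0.4] gap 37.1
```

Request:
play_rows:
  plan:
    - [[0, 0, 0, 0, 0, 0], [0, 0, 0, 0, 0, 0], [0, 0, 0, 0, 0, 0], [0, 0, 0, 0, 0, 0], [0, 0, 0, 0, 0, 0]]
  gripper: -1
  grip_force: 35

```text
clock: 6.0
position: [0.4465, 0.1022, 0.0188]
tool_rot: [0.703, -0.088, 0.701, 0.087]
contact_force: [0.0, -0.7, -2.9]
finger_gap: 0.0103
```

Request:
play_rows:
  plan:
    - [[-0.2, 0, 0, 0, 0, 0], [-0.4, 0, 0, 0, 0, 0], [-0.5, 0, 0, 0, 0, 0], [-0.4, 0, 0, 0, 0, 0], [-0.2, 0, 0, 0, 0, 0]]

```text
clock: 6.5
position: [0.4434, 0.1015, 0.1069]
tool_rot: [0.7, -0.088, 0.703, 0.087]
contact_force: [0.5, 0.5, -2.2]
finger_gap: 0.0098
```

Run:
```python
from h import *
st(); plan((503.7,53.4,95,7.4,5))
```

```text
6.5 [443.4 101.5 106.9] yaw 14.24 xax [-0.003 -0.002 -1.   ] F [ 0.5  0.5 -2.2] gap 9.8
[[0.05, -0.25, 0.19, 0.34, -0.01, 0.0], [0.05, -0.24, 0.19, 0.34, -0.01, 0.0], [0.05, -0.24, 0.2, 0.34, -0.01, 0.0], [0.05, -0.23, 0.2, 0.34, -0.01, 0.0], [0.05, -0.23, 0.21, 0.34, -0.01, 0.0]]
```

Request:
play_rows:
  plan:
    - [[0.05, -0.25, 0.19, 0.34, 0, 0], [0.05, -0.24, 0.19, 0.34, 0, 0], [0.05, -0.24, 0.2, 0.34, 0, 0], [0.05, -0.23, 0.2, 0.34, 0, 0], [0.05, -0.23, 0.21, 0.34, 0, 0]]

```text
clock: 7.0
position: [0.5074, 0.0493, 0.0935]
tool_rot: [0.705, -0.044, 0.707, 0.043]
contact_force: [-0.2, 0.1, -2.6]
finger_gap: 0.0098
```

Request:
play_rows:
  plan:
    - [[0, 0, 0, 0, 0, 0], [0, 0, 0, 0, 0, 0]]

```text
clock: 7.2
position: [0.5089, 0.046, 0.0915]
tool_rot: [0.704, -0.042, 0.708, 0.04]
contact_force: [-0.6, 0.5, -2.8]
finger_gap: 0.0095
```

Run:
```python
from h import *
st(); plan((503.7,53.4,42,7.4,4))
```

```text
7.2 [508.9  46.   91.5] yaw 6.65 xax [-0.005 -0.004 -1.   ] F [-0.6  0.5 -2.8] gap 9.5
[[0.25, 0.04, -0.02, -0.05, -0.02, 0.01], [0.25, 0.04, -0.02, -0.05, -0.02, 0.01], [0.25, 0.04, -0.02, -0.05, -0.02, 0.01], [0.25, 0.04, -0.02, -0.05, -0.02, 0.01]]
```

Request:
play_rows:
  plan:
    - [[0.25, 0.04, -0.02, -0.06, -0.03, 0.01], [0.35, 0.06, -0.03, -0.06, -0.03, 0.01], [0.25, 0.04, -0.03, -0.06, -0.02, 0.01], [0.1, 0.02, -0.01, -0.04, 0, 0], [0, 0, 0, 0, 0, 0]]

```text
clock: 7.7
position: [0.5015, 0.0551, 0.0419]
tool_rot: [0.705, -0.047, 0.706, 0.048]
contact_force: [0.3, 0.2, -2.4]
finger_gap: 0.0098
```

Run:
```python
from h import *
st(); plan((505,53.5,42,7.4,1))
```

```text
7.7 [501.5  55.1  41.9] yaw 7.69 xax [-0.002  0.    -1.   ] F [ 0.3  0.2 -2.4] gap 9.8
[[0.0, -0.04, 0.07, 0.07, -0.03, -0.01]]
```

Request:
play_rows:
  plan:
    - [[0, -0.02, 0.1, 0.05, -0.02, 0], [0, -0.01, 0.25, 0.03, 0, 0], [0, -0.01, 0.25, 0, 0, 0], [0, 0, 0.15, 0, 0, 0], [0, 0, 0, 0, 0, 0]]

```text
clock: 8.2
position: [0.5437, 0.0586, 0.044]
tool_rot: [0.706, -0.045, 0.705, 0.046]
contact_force: [-0.3, 1.0, -5.8]
finger_gap: 0.0098
```

Run:
```python
from h import *
st(); plan((573.1,62.4,41.5,7.4,4))
```

```text
8.2 [543.7  58.6  44. ] yaw 7.35 xax [ 0.002  0.001 -1.   ] F [-0.3  1.  -5.8] gap 9.8
[[0.01, 0.0, 0.15, 0.0, 0.01, 0.0], [0.01, 0.0, 0.15, 0.0, 0.01, 0.0], [0.01, 0.0, 0.15, 0.0, 0.01, 0.0], [0.01, 0.0, 0.15, 0.0, 0.01, 0.0]]
```

Request:
play_rows:
  plan:
    - [[0.05, 0, 0.02, 0, 0, 0], [0.01, 0, 0.12, 0, 0.01, 0], [0.01, 0, 0.15, 0, 0.01, 0], [0.01, 0, 0.15, 0, 0, 0], [0, 0, 0.08, 0, 0, 0]]

```text
clock: 8.7
position: [0.572, 0.0623, 0.0404]
tool_rot: [0.707, -0.045, 0.705, 0.046]
contact_force: [0.0, 0.0, -1.5]
finger_gap: 0.0097
```

Run:
```python
from h import *
st(); plan((573.1,62.4,41.5,7.4,4))
```

```text
8.7 [572.   62.3  40.4] yaw 7.34 xax [ 0.002  0.001 -1.   ] F [ 0.   0.  -1.5] gap 9.7
[[-0.01, 0.0, 0.01, 0.0, 0.01, 0.0], [-0.01, 0.0, 0.01, 0.0, 0.01, 0.0], [-0.01, 0.0, 0.01, 0.0, 0.01, 0.0], [-0.01, 0.0, 0.01, 0.0, 0.01, 0.0]]
```

Request:
play_rows:
  plan:
    - [[0.03, 0, 0.06, 0, 0, 0], [0, 0, 0.06, 0, 0, 0], [0, 0, 0.06, 0, 0, 0]]

```text
clock: 9.0
position: [0.5746, 0.0626, 0.0389]
tool_rot: [0.701, -0.046, 0.71, 0.045]
contact_force: [-10.7, -1.3, 11.1]
finger_gap: 0.0099
```

Run:
```python
from h import *
st()
```

```text
9.0 [574.6  62.6  38.9] yaw 7.36 xax [-0.012 -0.001 -1.   ] F [-10.7  -1.3  11.1] gap 9.9
```

Request:
play_rows:
  plan:
    - [[0, 0, 0, 0, 0, 0], [0, 0, 0, 0, 0, 0], [0, 0, 0, 0, 0, 0]]
  gripper: -0.2

```text
clock: 9.3
position: [0.5758, 0.0627, 0.0397]
tool_rot: [0.702, -0.046, 0.709, 0.045]
contact_force: [-0.2, 0.7, 0.4]
finger_gap: 0.0294
```

Request:
play_rows:
  plan:
    - [[-0.2, 0, 0, 0, -0.1, 0], [-0.5, 0, 0, 0, 0, 0], [-0.8, 0, 0, 0, 0, 0], [-0.8, 0, -0.3, 0, 0, 0], [-0.4, 0, -0.5, 0, 0, 0]]

```text
clock: 9.8
position: [0.5374, 0.0577, 0.1786]
tool_rot: [0.705, -0.045, 0.707, 0.045]
contact_force: [0.1, -0.7, -0.6]
finger_gap: 0.0369
```

Run:
```python
from h import *
st(); plan((400,28,200,-16.2,6))
```

```text
9.8 [537.4  57.7 178.6] yaw 7.35 xax [-0.003 -0.    -1.   ] F [ 0.1 -0.7 -0.6] gap 36.9
[[-0.07, -0.04, -0.47, 0.98, -0.01, 0.0], [-0.07, -0.07, -0.46, 0.98, -0.01, 0.0], [-0.07, -0.1, -0.46, 0.98, -0.01, 0.0], [-0.07, -0.13, -0.45, 0.98, -0.01, 0.0], [-0.07, -0.16, -0.44, 0.98, -0.01, 0.0]]
[[-0.07, -0.19, -0.43, 0.98, -0.01, 0.0]]
```

Request:
play_rows:
  plan:
    - [[-0.07, -0.04, -0.47, 0.98, 0, 0], [-0.07, -0.07, -0.46, 0.98, 0, 0], [-0.07, -0.1, -0.46, 0.98, 0, 0], [-0.07, -0.13, -0.45, 0.98, 0, 0], [-0.07, -0.16, -0.44, 0.98, 0, 0]]

```text
clock: 10.3
position: [0.4233, 0.0341, 0.2049]
tool_rot: [0.708, 0.081, 0.697, -0.078]
contact_force: [0.6, -0.9, 0.3]
finger_gap: 0.0368
```

Request:
play_rows:
  plan:
    - [[-0.07, -0.1, -0.2, 0.6, 0, 0], [0, 0, 0, 0, 0, 0], [0, 0, 0, 0, 0, 0]]

```text
clock: 10.6
position: [0.4106, 0.0309, 0.2109]
tool_rot: [0.708, 0.098, 0.694, -0.093]
contact_force: [0.3, -0.6, 0.1]
finger_gap: 0.037
```

Run:
```python
from h import *
st(); c=ctrl.calibration('wrist'); im=snap('wrist','w4.png')
x,y,a=fitlink(c,im,444.3,20.4,-16.2,rows=290)
plan((x,y,75,a,5))
```

```text
10.6 [410.6  30.9 210.9] yaw -15.5 xax [ 0.02   0.004 -1.   ] F [ 0.3 -0.6  0.1] gap 37.0
link [486.9  13.4 -18.2] bad 104.0 of 2508
[[0.55, 0.01, 0.3, 0.13, 0.05, -0.03], [0.55, 0.01, 0.3, 0.13, 0.05, -0.03], [0.55, 0.02, 0.31, 0.13, 0.05, -0.03], [0.55, 0.02, 0.31, 0.13, 0.05, -0.03], [0.54, 0.02, 0.31, 0.13, 0.05, -0.03]]
```

View pics/w4.png

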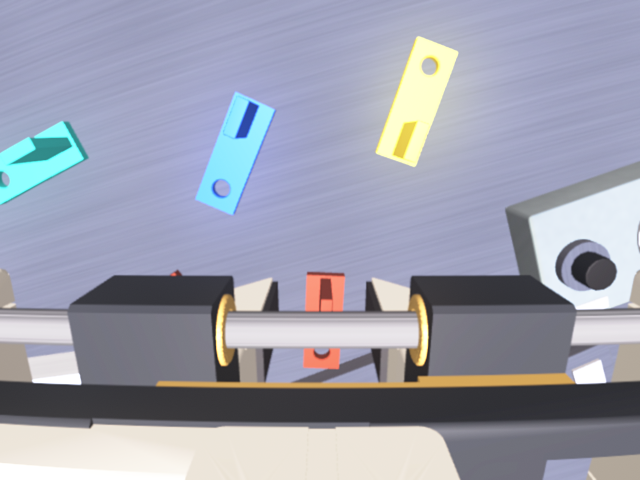

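Run:
```python
from h import *
c=ctrl.calibration('wrist'); im=cv2.imread('pics/w4.png')[:,:,::-1]
print(ctrl.get_obs()['clock'])
for u,v in [(307,273),(344,274),(304,367),(340,368),(322,350),(175,273)]: print(u,v,onz(c,u,v,.01)*1000)
print(proj(c,[.4443,.0204,.05]),proj(c,[.507,.0022,.01]), proj(c,[.449,-.1306,.062]))
fitlink(c,im,486,13,-17,rows=300)
im=snap('top','top1.png'); c=ctrl.calibration('top')
for l in [(486,13,-17),(444,20,-16)]: fitlink(c,im,*l)
fitlink(c,im,449,-131,18.4)
```

```text
10.65
307 273 [462.00486871   2.70888181  10.        ]
344 274 [472.44155614  36.11123647  10.        ]
304 367 [558.67049007 -28.40853345  10.        ]
340 368 [569.81865211   6.55495732  10.        ]
322 350 [544.78635725  -5.54841796  10.        ]
175 273 [ 428.29589402 -118.20247187   10.        ]
[320.27170591 264.4301558 ] [319.30178518 315.04389292] [149.60735285 319.64558879]
link [487.   13.1 -17.8] bad 156.0 of 4016
link [484.4  16.7 -21.1] bad 984.0 of 1520
link [590.  -54.9 -14.2] bad 418.0 of 0
link [ 447.3 -130.    18.6] bad 233.0 of 1581
```

Run:
```python
from h import *
plan((484,13.6,90,-17.5,4))
```

```text
[[0.61, 0.01, 0.37, 0.12, 0.06, -0.03], [0.61, 0.01, 0.37, 0.12, 0.06, -0.03], [0.61, 0.02, 0.37, 0.12, 0.06, -0.03], [0.6, 0.02, 0.37, 0.12, 0.06, -0.03]]
```

Request:
play_rows:
  plan:
    - [[0.6, 0.01, 0.37, 0.12, 0.06, -0.03], [0.6, 0.01, 0.37, 0.12, 0.06, -0.03], [0.6, 0.02, 0.37, 0.12, 0.06, -0.03], [0.45, 0.02, 0.2, 0.12, 0.06, -0.03], [0, 0, 0, 0, 0, 0]]

```text
clock: 11.2
position: [0.4849, 0.0171, 0.0959]
tool_rot: [0.702, 0.107, 0.696, -0.105]
contact_force: [0.0, -0.1, -0.4]
finger_gap: 0.0364
```

Run:
```python
from h import *
st(); c=ctrl.calibration('wrist'); im=snap('wrist','w5.png'); fitlink(c,im,485.5,13.5,-17.5)
plan((485.5,13.5,65,-17.5,3))
```

```text
11.2 [484.9  17.1  95.9] yaw -17.18 xax [ 0.008  0.001 -1.   ] F [ 0.  -0.1 -0.4] gap 36.4
link [484.8  13.9 -18.4] bad 8499.0 of 30757
[[0.21, -0.02, 0.01, 0.03, 0.04, -0.02], [0.21, -0.02, 0.01, 0.03, 0.04, -0.02], [0.21, -0.02, 0.01, 0.03, 0.04, -0.02]]
```

Request:
play_rows:
  plan:
    - [[0.15, -0.03, 0.02, 0.05, 0.06, -0.02], [0.3, -0.03, 0.01, 0.05, 0.05, -0.02], [0.3, -0.01, 0, 0, 0, 0], [0.15, 0, 0, 0, 0, 0], [0, 0, 0, 0, 0, 0]]

```text
clock: 11.75
position: [0.4867, 0.014, 0.0521]
tool_rot: [0.7, 0.109, 0.697, -0.106]
contact_force: [0.1, -0.3, 0.1]
finger_gap: 0.0366
```

Run:
```python
from h import *
st(); plan((485.3,13.7,20,-18,3))
```

```text
11.75 [486.7  14.   52.1] yaw -17.49 xax [ 0.005  0.002 -1.   ] F [ 0.1 -0.3  0.1] gap 36.6
[[0.21, -0.01, -0.01, 0.04, 0.02, -0.02], [0.21, -0.01, -0.01, 0.04, 0.02, -0.02], [0.21, -0.01, -0.01, 0.04, 0.02, -0.02]]
```

Request:
play_rows:
  plan:
    - [[0.21, -0.01, -0.01, 0.04, 0.02, -0.02], [0.21, -0.01, -0.01, 0.04, 0.02, -0.02], [0.21, -0.01, -0.01, 0.04, 0.02, -0.02], [0.02, 0, 0, 0, 0, 0], [0, 0, 0, 0, 0, 0]]

```text
clock: 12.25
position: [0.4854, 0.0133, 0.0178]
tool_rot: [0.699, 0.11, 0.698, -0.111]
contact_force: [0.5, 0.2, -0.3]
finger_gap: 0.0366
```

Request:
play_rows:
  plan:
    - [[0, 0, 0, 0, 0, 0], [0, 0, 0, 0, 0, 0], [0, 0, 0, 0, 0, 0], [0, 0, 0, 0, 0, 0], [0, 0, 0, 0, 0, 0]]
  gripper: -1

```text
clock: 12.75
position: [0.486, 0.0134, 0.0186]
tool_rot: [0.699, 0.111, 0.698, -0.11]
contact_force: [0.1, 0.5, -2.0]
finger_gap: 0.0096
```

Run:
```python
from h import *
st(); plan((485.3,13.7,100,-18,5),(516.5,-45.8,95,7.4,7))
```

```text
12.75 [486.   13.4  18.6] yaw -17.99 xax [ 0.002 -0.    -1.   ] F [ 0.1  0.5 -2. ] gap 9.6
[[-0.33, 0.0, 0.0, 0.0, 0.01, 0.0], [-0.33, 0.0, 0.0, 0.0, 0.01, 0.0], [-0.33, 0.0, 0.0, 0.0, 0.01, 0.0], [-0.33, 0.0, 0.0, 0.0, 0.01, 0.0], [-0.33, 0.0, 0.0, 0.0, 0.01, 0.0]]
[[0.01, -0.13, 0.14, -0.91, 0.0, 0.0], [0.01, -0.14, 0.13, -0.91, 0.0, 0.0], [0.01, -0.15, 0.12, -0.91, 0.0, 0.0], [0.01, -0.16, 0.11, -0.91, 0.0, 0.0], [0.01, -0.16, 0.1, -0.91, 0.0, 0.0]]
[[0.01, -0.17, 0.09, -0.91, 0.0, 0.0], [0.01, -0.18, 0.08, -0.91, 0.0, 0.0]]
```

Request:
play_rows:
  plan:
    - [[-0.2, 0, 0, 0, 0, 0], [-0.4, 0, 0, 0, 0, 0], [-0.5, 0, 0, 0, 0, 0], [-0.4, 0, 0, 0, 0, 0], [-0.15, 0, 0, 0, 0, 0]]

```text
clock: 13.25
position: [0.4837, 0.0131, 0.1044]
tool_rot: [0.698, 0.11, 0.699, -0.111]
contact_force: [0.2, 0.3, -1.5]
finger_gap: 0.0101
```

Request:
play_rows:
  plan:
    - [[0.01, -0.13, 0.14, -0.91, 0, 0], [0.01, -0.14, 0.13, -0.91, 0, 0], [0.01, -0.15, 0.12, -0.91, 0, 0], [0.01, -0.16, 0.11, -0.91, 0, 0], [0.01, -0.16, 0.1, -0.91, 0, 0]]

```text
clock: 13.75
position: [0.507, -0.0283, 0.1042]
tool_rot: [0.707, -0.006, 0.707, 0.007]
contact_force: [0.1, -0.3, -0.8]
finger_gap: 0.0096
```

Request:
play_rows:
  plan:
    - [[0.01, -0.17, 0.09, -0.91, 0, 0], [0.01, -0.1, 0.04, -0.6, 0, 0], [0, 0, 0, 0, 0, 0]]

```text
clock: 14.05
position: [0.5136, -0.0438, 0.1026]
tool_rot: [0.705, -0.045, 0.706, 0.045]
contact_force: [-0.3, 0.1, -1.3]
finger_gap: 0.01
```

Run:
```python
from h import *
st(); plan((516.5,-45.8,42,7.4,4))
```

```text
14.05 [513.6 -43.8 102.6] yaw 7.29 xax [-0.001 -0.    -1.   ] F [-0.3  0.1 -1.3] gap 10.0
[[0.3, -0.01, 0.01, -0.01, 0.0, 0.0], [0.3, -0.01, 0.01, -0.01, 0.0, 0.0], [0.3, -0.01, 0.01, -0.01, 0.0, 0.0], [0.3, -0.01, 0.01, -0.01, 0.0, 0.0]]
```

Request:
play_rows:
  plan:
    - [[0.2, -0.01, 0.01, -0.01, 0, 0], [0.4, -0.01, 0.01, -0.01, 0, 0], [0.4, -0.01, 0.01, 0, 0, 0], [0.15, -0.01, 0.01, 0, 0, 0], [0, 0, 0, 0, 0, 0]]

```text
clock: 14.55
position: [0.5146, -0.0439, 0.0415]
tool_rot: [0.705, -0.044, 0.706, 0.044]
contact_force: [-0.7, 0.3, -1.9]
finger_gap: 0.0096
```

Run:
```python
from h import *
st(); plan((585.9,-36.8,41,7.4,7))
```

```text
14.55 [514.6 -43.9  41.5] yaw 7.18 xax [-0.002  0.    -1.   ] F [-0.7  0.3 -1.9] gap 9.6
[[0.0, -0.01, 0.2, -0.01, 0.0, 0.0], [0.0, -0.01, 0.2, -0.01, 0.0, 0.0], [0.0, -0.01, 0.2, -0.01, 0.0, 0.0], [0.0, -0.01, 0.2, -0.01, 0.0, 0.0], [0.0, -0.01, 0.2, -0.01, 0.0, 0.0]]
[[0.0, -0.01, 0.2, -0.01, 0.0, 0.0], [0.0, -0.01, 0.2, -0.01, 0.0, 0.0]]
```

Request:
play_rows:
  plan:
    - [[0, -0.01, 0.1, -0.02, 0, 0], [0.01, -0.01, 0.25, -0.02, 0, 0], [0.01, -0.01, 0.25, 0, 0, 0], [0.02, 0, 0.2, 0, 0, 0], [0.02, 0, 0.05, 0, 0, 0]]

```text
clock: 15.05
position: [0.5631, -0.0389, 0.0411]
tool_rot: [0.707, -0.045, 0.704, 0.045]
contact_force: [0.7, 0.0, -1.1]
finger_gap: 0.0097
```

Run:
```python
from h import *
st(); plan((585.9,-36.8,40,7.4,4))
```

```text
15.05 [563.1 -38.9  41.1] yaw 7.37 xax [ 0.003  0.    -1.   ] F [ 0.7  0.  -1.1] gap 9.7
[[0.01, 0.0, 0.11, 0.0, 0.01, 0.0], [0.01, 0.0, 0.11, 0.0, 0.01, 0.0], [0.01, 0.0, 0.11, 0.0, 0.01, 0.0], [0.01, 0.0, 0.11, 0.0, 0.01, 0.0]]
```

Request:
play_rows:
  plan:
    - [[0.01, 0, 0.12, 0, 0.01, 0], [0.01, 0, 0.14, 0, 0.01, 0], [0.02, 0, 0.12, 0, 0, 0], [0.02, 0, 0.06, 0, 0, 0], [0.01, 0, 0.05, 0, 0, 0]]

```text
clock: 15.55
position: [0.5881, -0.0357, 0.0384]
tool_rot: [0.705, -0.045, 0.706, 0.045]
contact_force: [-11.2, -0.8, 15.3]
finger_gap: 0.0097
```

Run:
```python
from h import *
st()
```

```text
15.55 [588.1 -35.7  38.4] yaw 7.35 xax [-0.001 -0.    -1.   ] F [-11.2  -0.8  15.3] gap 9.7
```

Request:
play_rows:
  plan:
    - [[0, 0, 0.02, 0, 0, 0], [0, 0, 0, 0, 0, 0], [0, 0, 0, 0, 0, 0], [0, 0, 0, 0, 0, 0]]
  gripper: -0.2

```text
clock: 15.95
position: [0.5897, -0.0357, 0.0389]
tool_rot: [0.705, -0.045, 0.706, 0.045]
contact_force: [-0.6, -0.3, 0.2]
finger_gap: 0.0351
```

Request:
play_rows:
  plan:
    - [[-0.2, 0, 0, 0, -0.1, 0], [-0.5, 0, 0, 0, 0, 0], [-0.8, 0, 0, 0, 0, 0], [-0.8, 0, -0.3, 0, 0, 0], [-0.4, 0, -0.6, 0, 0, 0]]

```text
clock: 16.45
position: [0.5436, -0.0407, 0.1766]
tool_rot: [0.707, -0.045, 0.704, 0.046]
contact_force: [0.6, -0.7, 0.7]
finger_gap: 0.0368
```

Run:
```python
from h import *
st(); plan((390,-145,220,18.4,5))
```

```text
16.45 [543.6 -40.7 176.6] yaw 7.43 xax [ 0.003  0.002 -1.   ] F [ 0.6 -0.7  0.7] gap 36.8
[[-0.18, -0.33, -0.66, -0.55, 0.01, 0.0], [-0.18, -0.31, -0.67, -0.55, 0.01, 0.0], [-0.18, -0.28, -0.69, -0.55, 0.01, 0.0], [-0.17, -0.26, -0.7, -0.55, 0.01, 0.0], [-0.17, -0.23, -0.71, -0.55, 0.01, 0.0]]
```

Request:
play_rows:
  plan:
    - [[-0.18, -0.33, -0.66, -0.55, 0.01, 0], [-0.18, -0.31, -0.67, -0.55, 0.01, 0], [-0.18, -0.28, -0.69, -0.55, 0.01, 0], [-0.17, -0.26, -0.7, -0.55, 0.01, 0], [-0.05, -0.1, -0.3, -0.4, 0.01, 0]]

```text
clock: 16.95
position: [0.4042, -0.1349, 0.2221]
tool_rot: [0.703, -0.114, 0.693, 0.113]
contact_force: [0.9, 0.3, -0.9]
finger_gap: 0.0365
```

Request:
play_rows:
  plan:
    - [[0, 0, 0, 0, 0, 0], [0, 0, 0, 0, 0, 0]]

```text
clock: 17.15
position: [0.4032, -0.1364, 0.224]
tool_rot: [0.704, -0.113, 0.692, 0.11]
contact_force: [0.1, -0.0, 0.4]
finger_gap: 0.0365
```

Run:
```python
from h import *
st(); c=ctrl.calibration('wrist'); im=snap('wrist','w6.png')
x,y,a=fitlink(c,im,448.5,-130.5,18.4,rows=290)
plan((x,y,90,a,4))
```

```text
17.15 [ 403.2 -136.4  224. ] yaw 18.17 xax [ 0.017 -0.001 -1.   ] F [ 0.1 -0.   0.4] gap 36.5
link [ 450.4 -130.2   19.1] bad 171.0 of 7475
[[0.67, -0.04, 0.22, -0.05, 0.06, 0.02], [0.67, -0.04, 0.22, -0.05, 0.06, 0.02], [0.67, -0.04, 0.23, -0.05, 0.06, 0.02], [0.67, -0.05, 0.23, -0.05, 0.06, 0.02]]
```

Request:
play_rows:
  plan:
    - [[0.67, -0.04, 0.22, -0.05, 0.06, 0.02], [0.67, -0.04, 0.22, -0.05, 0.06, 0.02], [0.67, -0.04, 0.23, -0.05, 0.06, 0.02], [0.45, -0.03, 0.13, -0.05, 0.06, 0.02], [0, 0, 0, 0, 0, 0]]

```text
clock: 17.7
position: [0.4546, -0.1259, 0.0983]
tool_rot: [0.699, -0.119, 0.695, 0.118]
contact_force: [-1.4, -0.4, 0.8]
finger_gap: 0.037
```

Run:
```python
from h import *
st(); plan((449.7,-130.3,19.5,18.7,4))
```

```text
17.7 [ 454.6 -125.9   98.3] yaw 19.36 xax [ 0.006 -0.001 -1.   ] F [-1.4 -0.4  0.8] gap 37.0
[[0.39, -0.01, -0.03, 0.04, 0.02, 0.01], [0.39, -0.01, -0.03, 0.04, 0.02, 0.01], [0.39, -0.01, -0.03, 0.04, 0.02, 0.01], [0.39, -0.01, -0.03, 0.04, 0.02, 0.01]]
```

Request:
play_rows:
  plan:
    - [[0.2, -0.03, -0.06, 0.1, 0.03, 0.01], [0.35, -0.02, -0.05, 0.06, 0.03, 0.01], [0.3, 0, -0.01, 0, 0.02, 0], [0.1, 0, 0, 0, 0, 0], [0, 0, 0, 0, 0, 0]]

```text
clock: 18.2
position: [0.4523, -0.1291, 0.0509]
tool_rot: [0.699, -0.116, 0.696, 0.115]
contact_force: [-0.5, -0.5, -0.1]
finger_gap: 0.0364
```

Run:
```python
from h import *
st(); plan((449.7,-130.3,19.5,18.7,3))
```

```text
18.2 [ 452.3 -129.1   50.9] yaw 18.75 xax [ 0.004 -0.001 -1.   ] F [-0.5 -0.5 -0.1] gap 36.4
[[0.21, 0.0, -0.02, 0.0, 0.01, 0.01], [0.21, 0.0, -0.02, 0.0, 0.01, 0.01], [0.21, 0.0, -0.02, 0.0, 0.01, 0.01]]
```

Request:
play_rows:
  plan:
    - [[0.21, -0.01, -0.03, 0, 0.01, 0], [0.21, 0, -0.02, 0, 0.01, 0], [0.2, 0, -0.01, 0, 0.01, 0], [0.01, 0, 0, 0, 0, 0], [0, 0, 0, 0, 0, 0]]

```text
clock: 18.7
position: [0.4511, -0.1313, 0.0189]
tool_rot: [0.699, -0.116, 0.696, 0.114]
contact_force: [-0.2, 0.4, 0.3]
finger_gap: 0.0367
```

Request:
play_rows:
  plan:
    - [[0, 0, 0, 0, 0, 0], [0, 0, 0, 0, 0, 0], [0, 0, 0, 0, 0, 0], [0, 0, 0, 0, 0, 0], [0, 0, 0, 0, 0, 0]]
  gripper: -1

```text
clock: 19.2
position: [0.4514, -0.1312, 0.0194]
tool_rot: [0.7, -0.116, 0.696, 0.114]
contact_force: [-0.3, -0.1, -2.3]
finger_gap: 0.0099
```

Request:
play_rows:
  plan:
    - [[-0.2, 0, 0, 0, 0, 0], [-0.4, 0, 0, 0, 0, 0], [-0.5, 0, 0, 0, 0, 0], [-0.4, 0, 0, 0, 0, 0], [-0.15, 0, 0, 0, 0, 0]]

```text
clock: 19.7
position: [0.448, -0.1304, 0.1047]
tool_rot: [0.698, -0.116, 0.698, 0.114]
contact_force: [0.8, -0.5, -2.6]
finger_gap: 0.0096
```

Run:
```python
from h import *
st(); plan((529.5,-144.6,100,7.4,5))
```

```text
19.7 [ 448.  -130.4  104.7] yaw 18.72 xax [-0.    -0.002 -1.   ] F [ 0.8 -0.5 -2.6] gap 9.6
[[0.02, -0.16, 0.29, 0.57, 0.0, 0.0], [0.02, -0.15, 0.3, 0.57, 0.0, 0.0], [0.02, -0.14, 0.3, 0.57, 0.0, 0.0], [0.02, -0.12, 0.31, 0.57, 0.0, 0.0], [0.02, -0.11, 0.31, 0.57, 0.0, 0.0]]
```

Request:
play_rows:
  plan:
    - [[0.02, -0.16, 0.29, 0.57, 0, 0], [0.02, -0.15, 0.3, 0.57, 0, 0], [0.02, -0.14, 0.3, 0.57, 0, 0], [0.02, -0.12, 0.31, 0.57, 0, 0], [0, -0.06, 0.2, 0.4, 0, 0]]

```text
clock: 20.2
position: [0.5237, -0.1439, 0.1021]
tool_rot: [0.705, -0.047, 0.706, 0.046]
contact_force: [-1.0, 0.2, -2.8]
finger_gap: 0.0102
```

Request:
play_rows:
  plan:
    - [[0.2, 0, 0, 0, 0, 0], [0, 0, 0, 0, 0, 0]]

```text
clock: 20.4
position: [0.5237, -0.1436, 0.0907]
tool_rot: [0.705, -0.047, 0.706, 0.046]
contact_force: [-1.0, -0.4, -2.2]
finger_gap: 0.0097
```

Run:
```python
from h import *
st(); plan((529.5,-144.6,42,7.4,4))
```

```text
20.4 [ 523.7 -143.6   90.7] yaw 7.59 xax [-0.002 -0.001 -1.   ] F [-1.  -0.4 -2.2] gap 9.7
[[0.24, -0.01, 0.03, 0.01, -0.01, 0.0], [0.24, -0.01, 0.03, 0.01, -0.01, 0.0], [0.24, -0.01, 0.03, 0.01, -0.01, 0.0], [0.24, -0.01, 0.03, 0.01, -0.01, 0.0]]
```

Request:
play_rows:
  plan:
    - [[0.2, -0.01, 0.03, 0.02, 0, 0], [0.35, -0.01, 0.03, 0.02, 0, 0], [0.3, -0.01, 0.03, 0.01, 0, 0], [0.12, 0, 0.01, 0, 0, 0], [0, 0, 0, 0, 0, 0]]

```text
clock: 20.9
position: [0.5256, -0.1443, 0.0383]
tool_rot: [0.704, -0.046, 0.707, 0.046]
contact_force: [-0.5, 0.2, 3.0]
finger_gap: 0.0098
```

Run:
```python
from h import *
st(); plan((598.9,-135.6,41.5,7.4,5))
```

```text
20.9 [ 525.6 -144.3   38.3] yaw 7.44 xax [-0.005 -0.    -1.   ] F [-0.5  0.2  3. ] gap 9.8
[[-0.01, 0.0, 0.3, 0.0, -0.01, 0.0], [-0.01, 0.0, 0.3, 0.0, -0.01, 0.0], [-0.01, 0.0, 0.3, 0.0, -0.01, 0.0], [-0.01, 0.0, 0.3, 0.0, -0.01, 0.0], [-0.01, 0.0, 0.3, 0.0, -0.01, 0.0]]
```

Request:
play_rows:
  plan:
    - [[-0.07, 0, 0, 0, -0.05, 0], [0, 0, 0.15, 0, 0, 0], [0.01, 0, 0.28, 0, 0, 0], [0.01, 0, 0.28, 0, 0, 0], [0.02, 0, 0.15, 0, 0, 0]]

```text
clock: 21.4
position: [0.5704, -0.1389, 0.0419]
tool_rot: [0.706, -0.046, 0.706, 0.045]
contact_force: [-0.2, 0.4, -2.9]
finger_gap: 0.0098
```

Run:
```python
from h import *
st(); plan((598.9,-135.6,40.5,7.4,4))
```

```text
21.4 [ 570.4 -138.9   41.9] yaw 7.39 xax [ 0. -0. -1.] F [-0.2  0.4 -2.9] gap 9.8
[[0.01, 0.0, 0.14, 0.0, 0.0, 0.0], [0.01, 0.0, 0.14, 0.0, 0.0, 0.0], [0.01, 0.0, 0.14, 0.0, 0.0, 0.0], [0.01, 0.0, 0.14, 0.0, 0.0, 0.0]]
```

Request:
play_rows:
  plan:
    - [[0.01, 0, 0.12, 0, 0, 0], [0.01, 0, 0.16, 0, 0, 0], [0.02, 0, 0.16, 0, 0, 0], [0.02, 0, 0.07, 0, 0, 0], [0.01, 0, 0.05, 0, 0, 0]]

```text
clock: 21.9
position: [0.5983, -0.135, 0.0393]
tool_rot: [0.704, -0.046, 0.707, 0.046]
contact_force: [-12.0, 0.9, 16.8]
finger_gap: 0.0101
```

Run:
```python
from h import *
st()
```

```text
21.9 [ 598.3 -135.    39.3] yaw 7.41 xax [-0.005 -0.    -1.   ] F [-12.    0.9  16.8] gap 10.1
```

Request:
play_rows:
  plan:
    - [[0, 0, 0.02, 0, 0, 0], [0, 0, 0, 0, 0, 0], [0, 0, 0, 0, 0, 0], [0, 0, 0, 0, 0, 0]]
  gripper: -0.2

```text
clock: 22.3
position: [0.6004, -0.1355, 0.0403]
tool_rot: [0.705, -0.046, 0.707, 0.045]
contact_force: [-1.2, -0.5, -0.3]
finger_gap: 0.0348
```

Request:
play_rows:
  plan:
    - [[-0.2, 0, 0, 0, -0.1, 0], [-0.5, 0, 0, 0, 0, 0], [-0.8, 0, 0, 0, 0, 0], [-0.8, 0, -0.2, 0, 0, 0], [-0.6, 0, -0.4, 0, 0, 0]]

```text
clock: 22.8
position: [0.568, -0.1378, 0.1868]
tool_rot: [0.705, -0.045, 0.706, 0.047]
contact_force: [-0.0, 0.2, 0.0]
finger_gap: 0.0368
```

Run:
```python
from h import *
st(); plan((475,-300,250,25,5))
```

```text
22.8 [ 568.  -137.8  186.8] yaw 7.48 xax [-0.002  0.003 -1.   ] F [-0.   0.2  0. ] gap 36.8
[[-0.25, -0.59, -0.45, -0.88, 0.0, -0.01], [-0.25, -0.57, -0.49, -0.88, 0.0, -0.01], [-0.25, -0.53, -0.52, -0.88, 0.0, -0.01], [-0.25, -0.5, -0.55, -0.88, 0.0, -0.01], [-0.25, -0.47, -0.58, -0.88, 0.0, -0.01]]
```

Request:
play_rows:
  plan:
    - [[-0.25, -0.59, -0.45, -0.88, 0, -0.01], [-0.25, -0.57, -0.49, -0.88, 0, -0.01], [-0.25, -0.53, -0.52, -0.88, 0, -0.01], [-0.25, -0.5, -0.55, -0.88, 0, -0.01], [-0.15, -0.3, -0.35, -0.6, 0, -0.01]]

```text
clock: 23.3
position: [0.4841, -0.2891, 0.2559]
tool_rot: [0.695, -0.156, 0.686, 0.151]
contact_force: [0.5, -0.6, -0.7]
finger_gap: 0.0365
```

Request:
play_rows:
  plan:
    - [[0, 0, 0, 0, 0, 0], [0, 0, 0, 0, 0, 0]]

```text
clock: 23.5
position: [0.4823, -0.2936, 0.2589]
tool_rot: [0.696, -0.155, 0.685, 0.147]
contact_force: [0.8, 0.3, -0.6]
finger_gap: 0.0368
```

Run:
```python
from h import *
import pickle
st(); c=ctrl.calibration('wrist'); pickle.dump(c,open('w7.pkl','wb')); im=snap('wrist','w7.png')
for p in [(506,-236),(501,-279),(497,-325),(490,-371)]: print(proj(c,np.array([*p,86])/1000))
```

```text
23.5 [ 482.3 -293.6  258.9] yaw 24.65 xax [ 0.018 -0.007 -1.   ] F [ 0.8  0.3 -0.6] gap 36.8
[373.44071351 273.33430282]
[331.05767348 248.32946078]
[283.54594124 222.09700988]
[236.11978964 191.91364999]
```

View pics/w7.png

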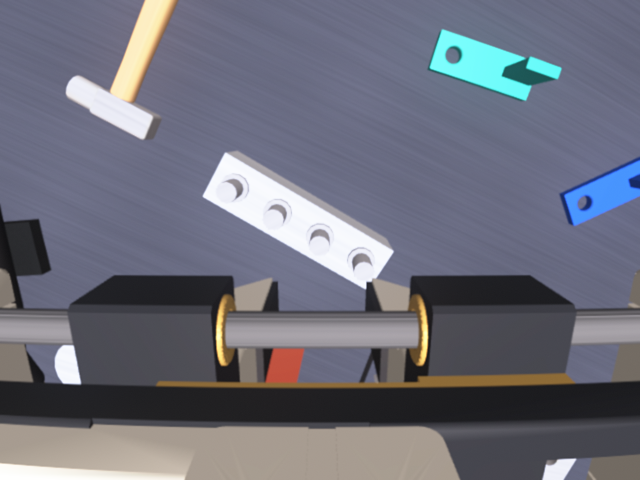

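Run:
```python
import cv2
im=cv2.imread('pics/w7.png'); cv2.imwrite('pics/w7c.png',cv2.resize(im[150:290,200:400],None,fx=4,fy=4,interpolation=cv2.INTER_CUBIC))
```

```text
(no output)
```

View pics/w7c.png

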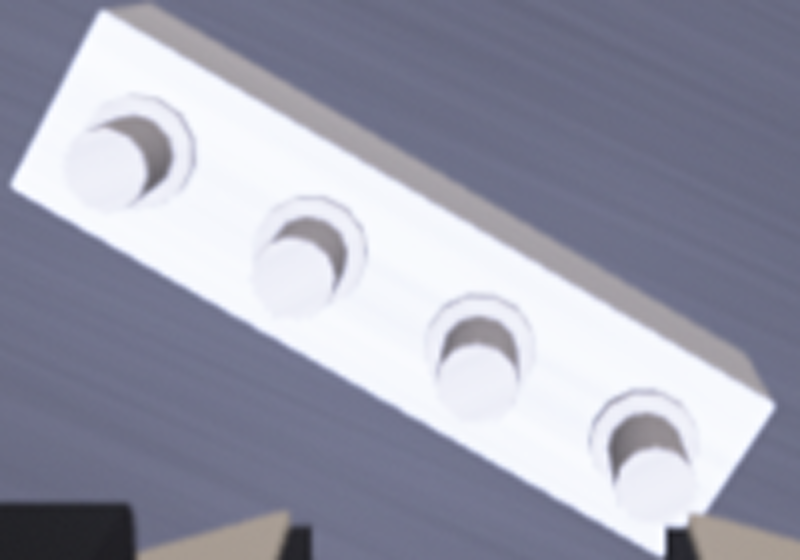

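Run:
```python
from h import *
import pickle
c=pickle.load(open('w7.pkl','rb'))
P=np.array([onz(c,200+x/4,150+y/4,.086)[:2]*1000 for x,y in [(107,170),(293,278),(476,383),(653,485)]])
print(P.round(1),np.linalg.norm(np.diff(P,axis=0),axis=1))
x,y=P[3]; plan((x,y,120,25,3))
```

```text
[[ 493.7 -378. ]
 [ 498.6 -333.8]
 [ 503.3 -289.3]
 [ 508.  -244.9]] [44.46827505 44.70873847 44.67026859]
[[0.69, 0.18, 0.21, -0.02, 0.05, 0.05], [0.69, 0.18, 0.21, -0.02, 0.05, 0.05], [0.69, 0.17, 0.21, -0.02, 0.05, 0.05], [0.69, 0.17, 0.22, -0.02, 0.05, 0.05]]
```

Request:
play_rows:
  plan:
    - [[0.6, 0.18, 0.21, -0.02, 0.05, 0.05], [0.7, 0.18, 0.21, -0.02, 0.05, 0.05], [0.7, 0.17, 0.21, -0.02, 0.05, 0.05], [0.45, 0.1, 0.12, -0.02, 0.05, 0.05], [0, 0, 0, 0, 0, 0]]

```text
clock: 24.05
position: [0.5099, -0.2404, 0.133]
tool_rot: [0.691, -0.155, 0.689, 0.156]
contact_force: [-0.8, 0.1, 0.6]
finger_gap: 0.0368
```

Run:
```python
from h import *
st(); plan((508,-244.9,100,25,2))
```

```text
24.05 [ 509.9 -240.4  133. ] yaw 25.42 xax [ 0.002  0.002 -1.   ] F [-0.8  0.1  0.6] gap 36.8
[[0.33, -0.03, -0.04, 0.05, 0.02, -0.01], [0.33, -0.03, -0.04, 0.05, 0.02, -0.01]]
```

Request:
play_rows:
  plan:
    - [[0.2, -0.03, -0.04, 0.03, 0.01, -0.01], [0.3, -0.03, -0.03, 0.03, 0.01, -0.01], [0.2, -0.01, 0, 0, 0, 0], [0.05, 0, 0, 0, 0, 0], [0, 0, 0, 0, 0, 0]]

```text
clock: 24.55
position: [0.5109, -0.2446, 0.0963]
tool_rot: [0.692, -0.156, 0.688, 0.154]
contact_force: [-1.1, 0.4, -1.2]
finger_gap: 0.0365
```

Run:
```python
from h import *
st(); plan((508,-244.9,59,25,3))
```

```text
24.55 [ 510.9 -244.6   96.3] yaw 25.31 xax [ 0.006 -0.001 -1.   ] F [-1.1  0.4 -1.2] gap 36.5
[[0.25, 0.01, -0.02, 0.03, 0.02, 0.02], [0.25, 0.01, -0.02, 0.03, 0.02, 0.02], [0.25, 0.01, -0.02, 0.03, 0.02, 0.02]]
```

Request:
play_rows:
  plan:
    - [[0.15, 0.01, -0.03, 0.03, 0.02, 0.02], [0.3, 0.01, -0.03, 0.03, 0.02, 0.02], [0.22, 0, -0.01, 0, 0, 0], [0.05, 0, 0, 0, 0, 0], [0, 0, 0, 0, 0, 0]]

```text
clock: 25.05
position: [0.508, -0.2463, 0.0588]
tool_rot: [0.692, -0.154, 0.689, 0.152]
contact_force: [-0.2, -0.1, 0.1]
finger_gap: 0.0366
```

Run:
```python
from h import *
st(); plan((508,-244.9,59,25,1))
```

```text
25.05 [ 508.  -246.3   58.8] yaw 24.98 xax [ 0.004 -0.001 -1.   ] F [-0.2 -0.1  0.1] gap 36.6
[[0.0, 0.03, 0.01, -0.01, 0.05, 0.04]]
```

Request:
play_rows:
  plan:
    - [[0, 0.03, 0.01, 0, 0.05, 0.02], [0, 0, 0, 0, 0, 0]]

```text
clock: 25.25
position: [0.5077, -0.2446, 0.0586]
tool_rot: [0.69, -0.153, 0.691, 0.153]
contact_force: [-1.1, -0.5, -0.5]
finger_gap: 0.0365
```

Request:
play_rows:
  plan:
    - [[0, 0, 0, 0, 0, 0], [0, 0, 0, 0, 0, 0], [0, 0, 0, 0, 0, 0], [0, 0, 0, 0, 0, 0], [0, 0, 0, 0, 0, 0]]
  gripper: -1
  grip_force: 30

```text
clock: 25.75
position: [0.5086, -0.2447, 0.0597]
tool_rot: [0.691, -0.154, 0.69, 0.152]
contact_force: [-0.1, -0.6, -1.2]
finger_gap: 0.0173
```

Run:
```python
from h import *
st()
```

```text
25.75 [ 508.6 -244.7   59.7] yaw 25.0 xax [ 0.001 -0.002 -1.   ] F [-0.1 -0.6 -1.2] gap 17.3
```

Request:
play_rows:
  plan:
    - [[-0.2, 0, 0, 0, 0, 0], [-0.4, 0, 0, 0, 0, 0], [-0.5, 0, 0, 0, 0, 0], [-0.5, 0, 0, 0, 0, 0], [-0.2, 0, 0, 0, 0, 0]]

```text
clock: 26.25
position: [0.5074, -0.244, 0.1529]
tool_rot: [0.69, -0.153, 0.691, 0.153]
contact_force: [0.7, 0.3, -1.1]
finger_gap: 0.0171
```

Run:
```python
from h import *
st(); plan((663.4,-127.2,130,25,5))
```

```text
26.25 [ 507.4 -244.   152.9] yaw 24.99 xax [-0.001 -0.    -1.   ] F [ 0.7  0.3 -1.1] gap 17.1
[[0.09, 0.16, 0.76, 0.0, 0.0, 0.0], [0.09, 0.16, 0.76, 0.0, 0.0, 0.0], [0.09, 0.16, 0.76, 0.0, 0.0, 0.0], [0.09, 0.16, 0.76, 0.0, 0.0, 0.0], [0.09, 0.16, 0.76, 0.0, 0.0, 0.0]]
```

Request:
play_rows:
  plan:
    - [[0.09, 0.16, 0.76, 0, 0, 0], [0.09, 0.16, 0.76, 0, 0, 0], [0.09, 0.16, 0.76, 0, 0, 0], [0.09, 0.16, 0.76, 0, 0, 0], [0.05, 0.1, 0.45, 0, 0, 0]]

```text
clock: 26.75
position: [0.6528, -0.1408, 0.1357]
tool_rot: [0.692, -0.151, 0.691, 0.147]
contact_force: [0.4, -0.3, -0.5]
finger_gap: 0.0173
```

Request:
play_rows:
  plan:
    - [[0, 0, 0, 0, 0, 0], [0, 0, 0, 0, 0, 0]]

```text
clock: 26.95
position: [0.6547, -0.136, 0.1341]
tool_rot: [0.691, -0.152, 0.69, 0.15]
contact_force: [-0.2, -0.8, -1.3]
finger_gap: 0.0174
```

Run:
```python
from h import *
st(); plan((663.4,-127.2,105,25,4)); snap('scene','s1.png')
```

```text
26.95 [ 654.7 -136.   134.1] yaw 24.67 xax [ 0.002 -0.003 -1.   ] F [-0.2 -0.8 -1.3] gap 17.4
[[0.15, 0.02, 0.06, -0.02, 0.0, 0.01], [0.15, 0.02, 0.06, -0.02, 0.0, 0.01], [0.15, 0.02, 0.06, -0.02, 0.0, 0.01], [0.15, 0.02, 0.06, -0.02, 0.0, 0.01]]
```

Request:
play_rows:
  plan:
    - [[0.1, 0.03, 0.08, -0.02, 0, 0.01], [0.2, 0.03, 0.1, -0.02, 0, 0.01], [0.2, 0.02, 0.06, -0.02, 0, 0.01], [0.1, 0, 0, 0, 0, 0], [0, 0, 0, 0, 0, 0]]

```text
clock: 27.5
position: [0.6613, -0.1311, 0.1012]
tool_rot: [0.69, -0.151, 0.691, 0.15]
contact_force: [0.2, -0.1, -0.4]
finger_gap: 0.0172
```

Run:
```python
from h import *
st(); plan((663.4,-127.2,100,25,1)); c=ctrl.calibration('wrist'); im=snap('wrist','w8.png')
print(proj(c,[.6634,-.1272,.045]),proj(c,[.6634,-.1272,.05]))
```

```text
27.5 [ 661.3 -131.1  101.2] yaw 24.59 xax [-0.001 -0.002 -1.   ] F [ 0.2 -0.1 -0.4] gap 17.2
[[0.02, 0.05, 0.07, -0.1, -0.03, 0.02]]
[326.71809505 272.86551205] [326.81633885 275.74292434]
```

View pics/w8.png

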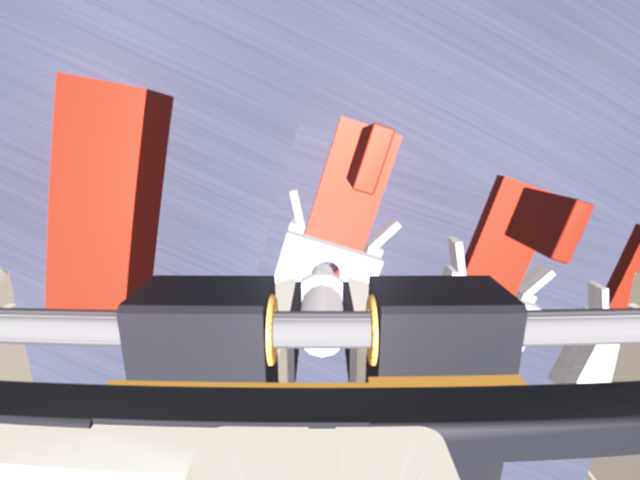

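Request:
play_rows:
  plan:
    - [[0, 0.05, 0.07, -0.1, -0.03, 0.02], [0, 0, 0, 0, 0, 0], [0, 0, 0, 0, 0, 0]]

```text
clock: 27.85
position: [0.664, -0.1275, 0.1021]
tool_rot: [0.691, -0.153, 0.69, 0.153]
contact_force: [1.1, -0.4, -0.9]
finger_gap: 0.0171
```

Run:
```python
from h import *
st(); plan((663.4,-127.2,100,25,1)); c=ctrl.calibration('wrist'); im=snap('wrist','w9.png')
o=ctrl.get_obs(); p=o['position']; T=quat(o['tool_rot'])
print(proj(c,[.6634,-.1272,.045]),'tip',proj(c,p+T@[.0495,0,0]))
cv2.imwrite('pics/w9c.png',cv2.resize(im[225:325,260:400,::-1],None,fx=5,fy=5,interpolation=cv2.INTER_CUBIC))
```

```text
27.85 [ 664.  -127.5  102.1] yaw 25.0 xax [ 0.001  0.    -1.   ] F [ 1.1 -0.4 -0.9] gap 17.1
[[0.04, 0.01, -0.01, 0.0, 0.02, 0.01]]
[322.96337867 265.44380731] tip [322.18948483 270.8484746 ]
```

View pics/w9c.png

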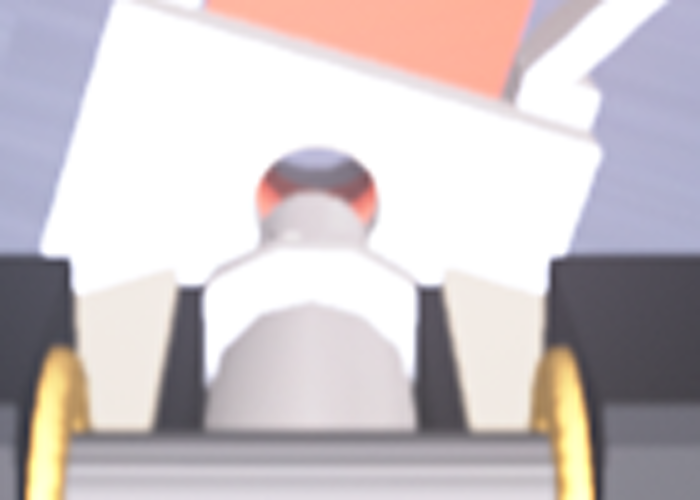

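Request:
play_rows:
  plan:
    - [[0.1, 0.01, -0.01, 0, 0.02, 0.01], [0.1, 0, 0, 0, 0, 0], [0.1, 0, 0, 0, 0, 0], [0.1, 0, 0, 0, 0, 0], [0, 0, 0, 0, 0, 0]]

```text
clock: 28.4
position: [0.6634, -0.1271, 0.0807]
tool_rot: [0.69, -0.153, 0.69, 0.153]
contact_force: [-0.3, -0.5, -0.6]
finger_gap: 0.0172
```

Run:
```python
from h import *
st(); plan((663.4,-127.2,60,25,5))
```

```text
28.4 [ 663.4 -127.1   80.7] yaw 25.0 xax [ 0.  0. -1.] F [-0.3 -0.5 -0.6] gap 17.2
[[0.08, 0.0, 0.0, 0.0, 0.0, 0.0], [0.08, 0.0, 0.0, 0.0, 0.0, 0.0], [0.08, 0.0, 0.0, 0.0, 0.0, 0.0], [0.08, 0.0, 0.0, 0.0, 0.0, 0.0], [0.08, 0.0, 0.0, 0.0, 0.0, 0.0]]
```

Tip is through plate at 31 mm without force. Continue.

Request:
play_rows:
  plan:
    - [[0.1, 0, 0, 0, 0, 0], [0.1, 0, 0, 0, 0, 0], [0.1, 0, 0, 0, 0, 0], [0.1, 0, 0, 0, 0, 0], [0.05, 0, 0, 0, 0, 0]]

```text
clock: 28.9
position: [0.6633, -0.1273, 0.0562]
tool_rot: [0.69, -0.153, 0.69, 0.153]
contact_force: [0.4, -0.2, -0.3]
finger_gap: 0.0175
```

Run:
```python
from h import *
st()
```

```text
28.9 [ 663.3 -127.3   56.2] yaw 24.99 xax [-0.  0. -1.] F [ 0.4 -0.2 -0.3] gap 17.5
```

Request:
play_rows:
  plan:
    - [[0.04, 0, 0, 0, 0, 0], [0.04, 0, 0, 0, 0, 0], [0.04, 0, 0, 0, 0, 0], [0.04, 0, 0, 0, 0, 0]]

```text
clock: 29.3
position: [0.6634, -0.1272, 0.0544]
tool_rot: [0.69, -0.153, 0.691, 0.153]
contact_force: [-5.9, 0.3, 10.9]
finger_gap: 0.0175
```

Request:
play_rows:
  plan:
    - [[0, 0, 0, 0, 0, 0], [0, 0, 0, 0, 0, 0], [0, 0, 0, 0, 0, 0]]
  gripper: -0.2

```text
clock: 29.6
position: [0.6646, -0.1275, 0.056]
tool_rot: [0.691, -0.153, 0.69, 0.153]
contact_force: [0.4, -0.7, -0.5]
finger_gap: 0.0347
```

Request:
play_rows:
  plan:
    - [[-0.1, 0, 0, 0, 0, 0], [-0.3, 0, 0, 0, 0, 0], [-0.5, 0, 0, 0, 0, 0], [-0.7, 0, 0, 0, 0, 0], [-0.4, 0, 0, 0, 0, 0]]

```text
clock: 30.1
position: [0.6619, -0.127, 0.1574]
tool_rot: [0.689, -0.152, 0.692, 0.154]
contact_force: [0.8, 0.5, 1.2]
finger_gap: 0.0368
```

Run:
```python
from h import *
st(); plan((503.3,-289.3,120,25,5))
```

```text
30.1 [ 661.9 -127.   157.4] yaw 24.99 xax [-0.005  0.001 -1.   ] F [0.8 0.5 1.2] gap 36.8
[[0.15, -0.32, -0.85, 0.0, -0.01, -0.01], [0.15, -0.32, -0.85, 0.0, -0.01, -0.01], [0.15, -0.32, -0.85, 0.0, -0.01, -0.01], [0.15, -0.32, -0.85, 0.0, -0.01, -0.01], [0.15, -0.32, -0.85, 0.0, -0.01, -0.01]]
```

Request:
play_rows:
  plan:
    - [[0.1, -0.32, -0.85, 0, -0.01, 0], [0.1, -0.32, -0.85, 0, -0.01, 0], [0.1, -0.32, -0.85, 0, -0.01, 0], [0.1, -0.32, -0.85, 0, 0, 0], [0.05, -0.2, -0.55, 0, 0, 0]]

```text
clock: 30.6
position: [0.5215, -0.2769, 0.1457]
tool_rot: [0.696, -0.159, 0.683, 0.156]
contact_force: [0.9, -0.8, -0.1]
finger_gap: 0.037
```

Request:
play_rows:
  plan:
    - [[0, 0, 0, 0, 0, 0], [0, 0, 0, 0, 0, 0]]

```text
clock: 30.8
position: [0.5176, -0.2826, 0.1477]
tool_rot: [0.696, -0.156, 0.684, 0.152]
contact_force: [0.1, 0.9, 0.0]
finger_gap: 0.0365
```

Run:
```python
from h import *
st(); plan((503.3,-289.3,59,25,5))
```

```text
30.8 [ 517.6 -282.6  147.7] yaw 25.19 xax [ 0.018 -0.002 -1.   ] F [0.1 0.9 0. ] gap 36.5
[[0.35, 0.0, -0.07, 0.01, 0.04, 0.03], [0.35, 0.0, -0.07, 0.01, 0.04, 0.03], [0.35, 0.0, -0.07, 0.01, 0.04, 0.03], [0.35, 0.0, -0.07, 0.01, 0.04, 0.03], [0.35, 0.0, -0.06, 0.01, 0.04, 0.03]]
```

Align first while descending to about 100.

Request:
play_rows:
  plan:
    - [[0.15, 0, -0.16, 0.02, 0.1, 0.07], [0.25, 0, -0.14, 0.02, 0.1, 0.07], [0.3, 0, -0.06, 0, 0.05, 0.03], [0.15, 0, 0, 0, 0, 0], [0, 0, 0, 0, 0, 0]]

```text
clock: 31.3
position: [0.5039, -0.2865, 0.1018]
tool_rot: [0.689, -0.154, 0.69, 0.157]
contact_force: [-0.4, -0.6, 1.1]
finger_gap: 0.0367
```

Run:
```python
from h import *
st(); plan((503.3,-289.3,59,25,3))
```

```text
31.3 [ 503.9 -286.5  101.8] yaw 25.43 xax [-0.003  0.003 -1.   ] F [-0.4 -0.6  1.1] gap 36.7
[[0.29, -0.02, -0.01, 0.04, -0.01, -0.02], [0.29, -0.02, -0.01, 0.04, -0.01, -0.02], [0.29, -0.02, -0.01, 0.04, -0.01, -0.02]]
```

Request:
play_rows:
  plan:
    - [[0.15, -0.03, -0.02, 0.05, -0.01, -0.02], [0.3, -0.02, -0.01, 0.05, -0.01, -0.02], [0.25, 0, 0, 0, 0, 0], [0.1, 0, 0, 0, 0, 0], [0, 0, 0, 0, 0, 0]]

```text
clock: 31.8
position: [0.5047, -0.2882, 0.0583]
tool_rot: [0.69, -0.153, 0.69, 0.154]
contact_force: [-0.3, -0.9, 0.8]
finger_gap: 0.0364
```

Run:
```python
from h import *
st(); plan((503.3,-289.3,59.5,25,1))
```

```text
31.8 [ 504.7 -288.2   58.3] yaw 25.13 xax [-0.     0.002 -1.   ] F [-0.3 -0.9  0.8] gap 36.4
[[-0.02, -0.01, -0.03, 0.03, 0.01, -0.02]]
```

Request:
play_rows:
  plan:
    - [[-0.02, -0.01, -0.04, 0.03, 0, -0.02], [0, 0, 0, 0, 0, 0]]

```text
clock: 32.0
position: [0.5032, -0.2897, 0.0597]
tool_rot: [0.691, -0.153, 0.69, 0.153]
contact_force: [-0.4, -0.0, 0.4]
finger_gap: 0.0369
```

Request:
play_rows:
  plan:
    - [[0, 0, 0, 0, 0, 0], [0, 0, 0, 0, 0, 0], [0, 0, 0, 0, 0, 0], [0, 0, 0, 0, 0, 0], [0, 0, 0, 0, 0, 0]]
  gripper: -1

```text
clock: 32.5
position: [0.5042, -0.2903, 0.0615]
tool_rot: [0.691, -0.154, 0.689, 0.152]
contact_force: [-1.0, 0.3, -0.7]
finger_gap: 0.0174
```

Request:
play_rows:
  plan:
    - [[-0.2, 0, 0, 0, 0, 0], [-0.4, 0, 0, 0, 0, 0], [-0.5, 0, 0, 0, 0, 0], [-0.5, 0, 0, 0, 0, 0], [-0.2, 0, 0, 0, 0, 0]]

```text
clock: 33.0
position: [0.5025, -0.2893, 0.1543]
tool_rot: [0.69, -0.153, 0.69, 0.154]
contact_force: [-0.5, -0.0, -0.9]
finger_gap: 0.0172
```

Run:
```python
from h import *
st(); plan((650.4,-28.4,130,25,7))
```

```text
33.0 [ 502.5 -289.3  154.3] yaw 25.01 xax [-0.001  0.001 -1.   ] F [-0.5 -0.  -0.9] gap 17.2
[[0.07, 0.5, 0.7, 0.0, 0.0, 0.0], [0.07, 0.5, 0.7, 0.0, 0.0, 0.0], [0.07, 0.5, 0.7, 0.0, 0.0, 0.0], [0.07, 0.5, 0.7, 0.0, 0.0, 0.0], [0.07, 0.5, 0.7, 0.0, 0.0, 0.0]]
[[0.07, 0.5, 0.7, 0.0, 0.0, 0.0], [0.07, 0.5, 0.7, 0.0, 0.0, 0.0]]
```

Request:
play_rows:
  plan:
    - [[0.0, 0.5, 0.7, 0, 0, 0], [0.0, 0.5, 0.7, 0, 0, 0], [0, 0.5, 0.7, 0, 0, 0], [0, 0.5, 0.7, 0, 0, 0], [0, 0.5, 0.7, 0, 0, 0]]

```text
clock: 33.5
position: [0.6096, -0.109, 0.1576]
tool_rot: [0.692, -0.149, 0.691, 0.144]
contact_force: [1.2, 1.0, -0.8]
finger_gap: 0.017
```

Request:
play_rows:
  plan:
    - [[0.07, 0.5, 0.7, 0, 0, 0], [0.07, 0.35, 0.5, 0, 0, 0], [0, 0, 0, 0, 0, 0], [0, 0, 0, 0, 0, 0]]

```text
clock: 33.9
position: [0.6504, -0.0325, 0.149]
tool_rot: [0.692, -0.152, 0.69, 0.15]
contact_force: [-0.9, -0.6, -0.4]
finger_gap: 0.0172
```

Run:
```python
from h import *
st(); plan((650.4,-28.4,102,25,4))
```

```text
33.9 [650.4 -32.5 149. ] yaw 24.62 xax [ 0.003 -0.002 -1.   ] F [-0.9 -0.6 -0.4] gap 17.2
[[0.24, 0.02, 0.01, -0.02, 0.01, 0.01], [0.24, 0.02, 0.01, -0.02, 0.01, 0.01], [0.24, 0.02, 0.01, -0.02, 0.01, 0.01], [0.24, 0.02, 0.01, -0.02, 0.01, 0.01]]
```

Request:
play_rows:
  plan:
    - [[0.15, 0.03, 0.01, -0.03, 0.01, 0.01], [0.3, 0.03, 0.01, -0.03, 0.01, 0.01], [0.3, 0.01, 0.01, -0.02, 0, 0.01], [0.15, 0, 0, 0, 0, 0], [0, 0, 0, 0, 0, 0]]

```text
clock: 34.4
position: [0.6473, -0.0345, 0.0988]
tool_rot: [0.69, -0.151, 0.692, 0.15]
contact_force: [-0.4, -0.2, -0.7]
finger_gap: 0.0173
```

Run:
```python
from h import *
st(); plan((650.8,-28.2,102,25,1))
```

```text
34.4 [647.3 -34.5  98.8] yaw 24.58 xax [-0.003 -0.003 -1.   ] F [-0.4 -0.2 -0.7] gap 17.3
[[-0.06, 0.09, 0.12, -0.11, -0.06, 0.02]]
```

Request:
play_rows:
  plan:
    - [[-0.02, 0.09, 0.12, -0.11, -0.06, 0.02], [0, 0, 0, 0, 0, 0], [0, 0, 0, 0, 0, 0]]

```text
clock: 34.7
position: [0.6511, -0.0285, 0.0997]
tool_rot: [0.69, -0.153, 0.69, 0.153]
contact_force: [0.5, -0.8, -0.8]
finger_gap: 0.0171
```

Run:
```python
from h import *
st(); plan((650.6,-28.3,98,25,1))
```

```text
34.7 [651.1 -28.5  99.7] yaw 24.96 xax [ 0. -0. -1.] F [ 0.5 -0.8 -0.8] gap 17.1
[[0.03, 0.01, -0.01, -0.01, 0.0, 0.0]]
```

Good; descend.

Request:
play_rows:
  plan:
    - [[0.1, 0.01, -0.01, 0, 0, 0], [0.1, 0, 0, 0, 0, 0], [0.1, 0, 0, 0, 0, 0], [0, 0, 0, 0, 0, 0]]

```text
clock: 35.1
position: [0.6514, -0.028, 0.0848]
tool_rot: [0.691, -0.153, 0.689, 0.153]
contact_force: [-0.1, -0.8, -0.0]
finger_gap: 0.0172
```

Run:
```python
from h import *
st()
```

```text
35.1 [651.4 -28.   84.8] yaw 24.99 xax [ 0.003 -0.    -1.   ] F [-0.1 -0.8 -0. ] gap 17.2
```

Request:
play_rows:
  plan:
    - [[0.1, 0, -0.01, 0, 0.03, 0], [0.1, 0, 0, 0, 0, 0], [0.1, 0, 0, 0, 0, 0], [0.1, 0, 0, 0, 0, 0], [0.1, 0, 0, 0, 0, 0]]

```text
clock: 35.6
position: [0.6513, -0.0284, 0.0581]
tool_rot: [0.691, -0.153, 0.69, 0.152]
contact_force: [-0.6, -0.4, 0.1]
finger_gap: 0.0172
```

Request:
play_rows:
  plan:
    - [[0.04, 0, 0, 0, 0, 0], [0.04, 0, 0, 0, 0, 0], [0.04, 0, 0, 0, 0, 0], [0.04, 0, 0, 0, 0, 0]]

```text
clock: 36.0
position: [0.651, -0.0283, 0.0562]
tool_rot: [0.69, -0.153, 0.691, 0.152]
contact_force: [-5.1, 0.2, 12.1]
finger_gap: 0.017
```

Run:
```python
from h import *
st()
```

```text
36.0 [651.  -28.3  56.2] yaw 24.97 xax [-0.    -0.001 -1.   ] F [-5.1  0.2 12.1] gap 17.0
```

Request:
play_rows:
  plan:
    - [[0, 0, 0, 0, 0, 0], [0, 0, 0, 0, 0, 0], [0, 0, 0, 0, 0, 0]]
  gripper: -0.2

```text
clock: 36.3
position: [0.6519, -0.0284, 0.0574]
tool_rot: [0.691, -0.153, 0.69, 0.152]
contact_force: [-0.1, 0.5, -0.5]
finger_gap: 0.0349
```

Request:
play_rows:
  plan:
    - [[-0.1, 0, 0, 0, 0, 0], [-0.3, 0, 0, 0, 0, 0], [-0.5, 0, 0, 0, 0, 0], [-0.7, 0, 0, 0, 0, 0], [-0.4, 0, 0, 0, 0, 0]]

```text
clock: 36.8
position: [0.649, -0.0282, 0.1587]
tool_rot: [0.688, -0.153, 0.693, 0.153]
contact_force: [0.5, 0.2, 0.3]
finger_gap: 0.0366
```

Run:
```python
from h import *
st(); plan((498.6,-333.8,135,25,8))
```

```text
36.8 [649.  -28.2 158.7] yaw 24.97 xax [-0.006 -0.001 -1.   ] F [0.5 0.2 0.3] gap 36.6
[[0.06, -0.53, -0.66, 0.0, -0.01, 0.0], [0.06, -0.53, -0.66, 0.0, -0.01, 0.0], [0.06, -0.53, -0.66, 0.0, -0.01, 0.0], [0.06, -0.53, -0.66, 0.0, -0.01, 0.0], [0.06, -0.53, -0.66, 0.0, -0.01, 0.0]]
[[0.06, -0.53, -0.66, 0.0, -0.01, 0.0], [0.06, -0.53, -0.66, 0.0, -0.01, 0.0], [0.06, -0.53, -0.66, 0.0, -0.01, 0.0]]
```

Request:
play_rows:
  plan:
    - [[0.02, -0.53, -0.66, 0, -0.01, 0], [0.02, -0.53, -0.66, 0, -0.01, 0], [0.04, -0.53, -0.66, 0, -0.01, 0], [0.04, -0.53, -0.66, 0, -0.01, 0], [0.06, -0.53, -0.66, 0, -0.01, 0]]

```text
clock: 37.3
position: [0.5638, -0.2138, 0.1613]
tool_rot: [0.695, -0.159, 0.683, 0.159]
contact_force: [0.8, -0.7, -0.6]
finger_gap: 0.0362
```

Request:
play_rows:
  plan:
    - [[0.06, -0.53, -0.66, 0, -0.01, 0], [0.06, -0.53, -0.66, 0, 0, 0], [0.06, -0.4, -0.55, 0, 0, 0], [0, 0, 0, 0, 0, 0], [0, 0, 0, 0, 0, 0]]

```text
clock: 37.8
position: [0.5054, -0.3345, 0.1568]
tool_rot: [0.697, -0.157, 0.683, 0.151]
contact_force: [0.3, 0.2, 0.3]
finger_gap: 0.0369
```

Run:
```python
from h import *
st(); plan((498.6,-333.8,102,25,3))
```

```text
37.8 [ 505.4 -334.5  156.8] yaw 25.22 xax [ 0.022 -0.003 -1.   ] F [0.3 0.2 0.3] gap 36.9
[[0.36, 0.03, -0.05, 0.02, 0.09, 0.06], [0.36, 0.03, -0.04, 0.02, 0.09, 0.06], [0.37, 0.02, -0.04, 0.02, 0.09, 0.06]]
```

Request:
play_rows:
  plan:
    - [[0.2, 0.03, -0.05, 0.02, 0.1, 0.07], [0.35, 0.03, -0.04, 0.02, 0.1, 0.07], [0.35, 0.02, -0.03, 0.02, 0.05, 0.03], [0.15, 0, 0, 0, 0, 0], [0, 0, 0, 0, 0, 0]]

```text
clock: 38.3
position: [0.5016, -0.3273, 0.1006]
tool_rot: [0.69, -0.155, 0.689, 0.157]
contact_force: [0.0, 0.5, 0.2]
finger_gap: 0.0366
```

Run:
```python
from h import *
st(); plan((498.6,-333.8,59.5,25,3))
```

```text
38.3 [ 501.6 -327.3  100.6] yaw 25.45 xax [ 0.001  0.002 -1.   ] F [0.  0.5 0.2] gap 36.6
[[0.27, -0.03, -0.04, 0.04, 0.01, -0.01], [0.27, -0.03, -0.04, 0.04, 0.01, -0.01], [0.27, -0.03, -0.04, 0.04, 0.01, -0.01]]
```

Request:
play_rows:
  plan:
    - [[0.05, -0.06, -0.06, 0.06, 0.01, -0.01], [0.2, -0.04, -0.04, 0.05, 0.01, -0.01], [0.25, 0, -0.01, 0, 0, 0], [0.2, 0, 0, 0, 0, 0], [0.02, 0, 0, 0, 0, 0]]

```text
clock: 38.8
position: [0.5, -0.3336, 0.0619]
tool_rot: [0.69, -0.154, 0.69, 0.154]
contact_force: [-0.1, 1.2, -0.7]
finger_gap: 0.0367
```

Run:
```python
from h import *
st(); plan((498.6,-333.8,60,25,1))
```

```text
38.8 [ 500.  -333.6   61.9] yaw 25.11 xax [ 0.001  0.    -1.   ] F [-0.1  1.2 -0.7] gap 36.7
[[0.04, 0.01, -0.03, 0.03, 0.01, 0.0]]
```

Request:
play_rows:
  plan:
    - [[0.04, 0.01, -0.03, 0.03, 0.01, 0], [0, 0, 0, 0, 0, 0]]

```text
clock: 39.0
position: [0.4979, -0.3338, 0.0591]
tool_rot: [0.69, -0.153, 0.691, 0.153]
contact_force: [0.6, 0.1, 0.6]
finger_gap: 0.0367
```

Request:
play_rows:
  plan:
    - [[0, 0, 0, 0, 0, 0], [0, 0, 0, 0, 0, 0], [0, 0, 0, 0, 0, 0], [0, 0, 0, 0, 0, 0], [0, 0, 0, 0, 0, 0]]
  gripper: -1

```text
clock: 39.5
position: [0.4987, -0.3343, 0.0604]
tool_rot: [0.691, -0.153, 0.69, 0.152]
contact_force: [0.6, 0.4, -1.6]
finger_gap: 0.0169
```

Request:
play_rows:
  plan:
    - [[-0.2, 0, 0, 0, 0, 0], [-0.4, 0, 0, 0, 0, 0], [-0.5, 0, 0, 0, 0, 0], [-0.5, 0, 0, 0, 0, 0], [-0.2, 0, 0, 0, 0, 0]]

```text
clock: 40.0
position: [0.4977, -0.3332, 0.1536]
tool_rot: [0.69, -0.152, 0.691, 0.154]
contact_force: [1.6, -0.2, -0.9]
finger_gap: 0.0175
```

Request:
play_rows:
  plan:
    - [[0, 0.4, 0.4, 0, 0, 0], [0, 0.6, 0.58, 0, 0, 0], [0, 0.6, 0.58, 0, 0, 0], [0, 0.6, 0.58, 0, 0, 0], [0, 0.6, 0.58, 0, 0, 0]]

```text
clock: 40.5
position: [0.5625, -0.1554, 0.1568]
tool_rot: [0.692, -0.15, 0.691, 0.144]
contact_force: [0.5, -0.2, -1.3]
finger_gap: 0.0173
```

Request:
play_rows:
  plan:
    - [[0, 0.6, 0.58, 0, 0, 0], [0, 0.6, 0.58, 0, 0, 0], [0, 0.6, 0.58, 0, 0, 0], [0, 0.6, 0.58, 0, 0, 0], [0, 0.4, 0.4, 0, 0, 0]]

```text
clock: 41.0
position: [0.631, 0.0383, 0.1555]
tool_rot: [0.692, -0.15, 0.691, 0.145]
contact_force: [0.4, 1.1, -1.5]
finger_gap: 0.0172
```

Request:
play_rows:
  plan:
    - [[0, 0.2, 0.2, 0, 0, 0], [0, 0, 0, 0, 0, 0], [0, 0, 0, 0, 0, 0]]

```text
clock: 41.3
position: [0.6358, 0.057, 0.1546]
tool_rot: [0.691, -0.152, 0.691, 0.148]
contact_force: [0.0, -0.1, -1.3]
finger_gap: 0.0171
```

Run:
```python
from h import *
st(); plan((637.6,70.8,105,25,4))
```

```text
41.3 [635.8  57.  154.6] yaw 24.53 xax [ 0.001 -0.005 -1.   ] F [ 0.  -0.1 -1.3] gap 17.1
[[0.25, 0.06, 0.04, -0.03, 0.0, 0.02], [0.25, 0.06, 0.04, -0.03, 0.0, 0.02], [0.25, 0.06, 0.04, -0.03, 0.0, 0.02], [0.25, 0.06, 0.04, -0.03, 0.0, 0.02]]
```

Request:
play_rows:
  plan:
    - [[0.15, 0.1, 0.05, -0.05, 0, 0.02], [0.3, 0.1, 0.05, -0.04, 0, 0.02], [0.3, 0.06, 0.04, -0.03, 0, 0.02], [0.15, 0.02, 0.02, 0, 0, 0.01], [0, 0, 0, 0, 0, 0]]

```text
clock: 41.8
position: [0.6354, 0.0655, 0.1043]
tool_rot: [0.689, -0.151, 0.693, 0.149]
contact_force: [0.4, 0.0, -0.8]
finger_gap: 0.0172
```

Run:
```python
from h import *
st(); plan((637.7,70.8,101,25,1))
```

```text
41.8 [635.4  65.5 104.3] yaw 24.5 xax [-0.004 -0.004 -1.   ] F [ 0.4  0.  -0.8] gap 17.2
[[0.07, 0.08, 0.09, -0.13, -0.08, 0.02]]
```

Request:
play_rows:
  plan:
    - [[0.05, 0.08, 0.09, -0.13, -0.08, 0.02], [0.02, 0, 0, 0, 0, 0], [0, 0, 0, 0, 0, 0]]

```text
clock: 42.1
position: [0.638, 0.0708, 0.1]
tool_rot: [0.69, -0.153, 0.69, 0.153]
contact_force: [-0.6, -0.0, -0.6]
finger_gap: 0.017
```

Run:
```python
from h import *
st(); plan((637.7,70.8,100,25,1)); c=ctrl.calibration('wrist'); im=snap('wrist','w10.png')
cv2.imwrite('pics/w10c.png',cv2.resize(im[225:325,260:400,::-1],None,fx=5,fy=5,interpolation=cv2.INTER_CUBIC))
```

```text
42.1 [638.   70.8 100. ] yaw 25.02 xax [-0. -0. -1.] F [-0.6 -0.  -0.6] gap 17.0
[[0.0, 0.0, -0.01, 0.01, 0.0, 0.0]]
```

Request:
play_rows:
  plan:
    - [[0.1, 0, -0.01, 0, 0, 0], [0.1, 0, 0, 0, 0, 0], [0.1, 0, 0, 0, 0, 0], [0, 0, 0, 0, 0, 0]]

```text
clock: 42.55
position: [0.6384, 0.0708, 0.085]
tool_rot: [0.691, -0.153, 0.69, 0.153]
contact_force: [0.3, 1.2, -1.2]
finger_gap: 0.0174
```

Request:
play_rows:
  plan:
    - [[0.1, 0, 0, 0, 0, 0], [0.1, 0, 0, 0, 0, 0], [0, 0, 0, 0, 0, 0]]

```text
clock: 42.85
position: [0.6383, 0.0707, 0.074]
tool_rot: [0.691, -0.153, 0.69, 0.153]
contact_force: [-0.6, -0.7, -1.5]
finger_gap: 0.0173
```

Request:
play_rows:
  plan:
    - [[0.1, 0, 0, 0, 0, 0], [0.1, 0, 0, 0, 0, 0], [0.1, 0, 0, 0, 0, 0], [0.04, 0, 0, 0, 0, 0], [0.04, 0, 0, 0, 0, 0]]

```text
clock: 43.35
position: [0.6388, 0.0708, 0.0548]
tool_rot: [0.691, -0.153, 0.69, 0.153]
contact_force: [-8.5, -1.8, 24.5]
finger_gap: 0.0175
```

Request:
play_rows:
  plan:
    - [[0.04, 0, 0, 0, 0, 0], [0.04, 0, 0, 0, 0, 0], [0.04, 0, 0, 0, 0, 0]]

```text
clock: 43.65
position: [0.6388, 0.0708, 0.055]
tool_rot: [0.691, -0.154, 0.69, 0.153]
contact_force: [-5.4, -0.9, 12.6]
finger_gap: 0.0174
```

Request:
play_rows:
  plan:
    - [[0, 0, 0, 0, 0, 0], [0, 0, 0, 0, 0, 0], [0, 0, 0, 0, 0, 0]]
  gripper: -0.2

```text
clock: 43.95
position: [0.6398, 0.071, 0.0563]
tool_rot: [0.692, -0.154, 0.689, 0.153]
contact_force: [0.5, 1.0, 0.8]
finger_gap: 0.0349
```

Request:
play_rows:
  plan:
    - [[-0.1, 0, 0, 0, 0, 0], [-0.3, 0, 0, 0, 0, 0], [-0.5, 0, 0, 0, 0, 0], [-0.7, 0, 0, 0, 0, 0], [-0.7, 0, 0, 0, 0, 0]]

```text
clock: 44.45
position: [0.6351, 0.0705, 0.1709]
tool_rot: [0.688, -0.153, 0.693, 0.153]
contact_force: [0.3, -0.8, 1.3]
finger_gap: 0.0367
```

Run:
```python
from h import *
import pickle
c=pickle.load(open('w1.pkl','rb'))
print('button',onz(c,512,255,.08)*1000,'drum',onz(c,583,254,.062)*1000,'mark',onz(c,591,216,.05)*1000)
d=onz(c,583,254,.062);b=onz(c,613,258,.062)-d; print(np.degrees(np.arctan2(b[1],b[0])))
st(); plan((478,230,200,5,7))
```

```text
button [502.46687797 230.18520666  80.        ] drum [496.05374214 325.46463778  62.        ] mark [452.05467702 331.41957459  50.        ]
88.98718934577388
44.45 [635.1  70.5 170.9] yaw 25.03 xax [-0.007 -0.002 -1.   ] F [ 0.3 -0.8  1.3] gap 36.7
[[-0.08, 0.6, -0.21, 0.72, -0.02, 0.0], [-0.08, 0.59, -0.24, 0.72, -0.02, 0.0], [-0.08, 0.58, -0.27, 0.72, -0.02, 0.0], [-0.08, 0.56, -0.3, 0.72, -0.02, 0.0], [-0.08, 0.55, -0.33, 0.72, -0.02, 0.0]]
[[-0.08, 0.53, -0.36, 0.72, -0.02, 0.0], [-0.08, 0.51, -0.38, 0.72, -0.02, 0.0]]
```

Request:
play_rows:
  plan:
    - [[-0.08, 0.6, -0.21, 0.72, 0, 0], [-0.08, 0.59, -0.24, 0.72, 0, 0], [-0.08, 0.58, -0.27, 0.72, 0, 0], [-0.08, 0.56, -0.3, 0.72, 0, 0], [-0.08, 0.55, -0.33, 0.72, 0, 0]]
  gripper: -1

```text
clock: 44.95
position: [0.5303, 0.1837, 0.2044]
tool_rot: [0.709, -0.059, 0.7, 0.058]
contact_force: [0.1, 0.0, 1.3]
finger_gap: 0.0023
```

Request:
play_rows:
  plan:
    - [[-0.08, 0.45, -0.3, 0.72, 0, 0], [-0.08, 0.3, -0.2, 0.5, 0, 0], [0, 0, 0, 0, 0, 0], [0, 0, 0, 0, 0, 0]]

```text
clock: 45.35
position: [0.4963, 0.2238, 0.2179]
tool_rot: [0.713, -0.029, 0.7, 0.031]
contact_force: [0.3, -0.3, 0.2]
finger_gap: 0.0004
```

Run:
```python
from h import *
import pickle
st(); c=ctrl.calibration('wrist'); im=snap('wrist','w11.png'); pickle.dump(c,open('w11.pkl','wb'))
u=proj(c,[.5025,.2302,.08]); v=proj(c,[.496,.326,.062]); print(u,v)
cv2.imwrite('pics/w11c.png',cv2.resize(im[150:300,270:530,::-1],None,fx=3,fy=3,interpolation=cv2.INTER_CUBIC))
```

```text
45.35 [496.3 223.8 217.9] yaw 4.89 xax [ 0.018  0.004 -1.   ] F [ 0.3 -0.3  0.2] gap 0.4
[330.04272872 238.87251979] [447.92631567 235.14249899]
```

View pics/w11c.png

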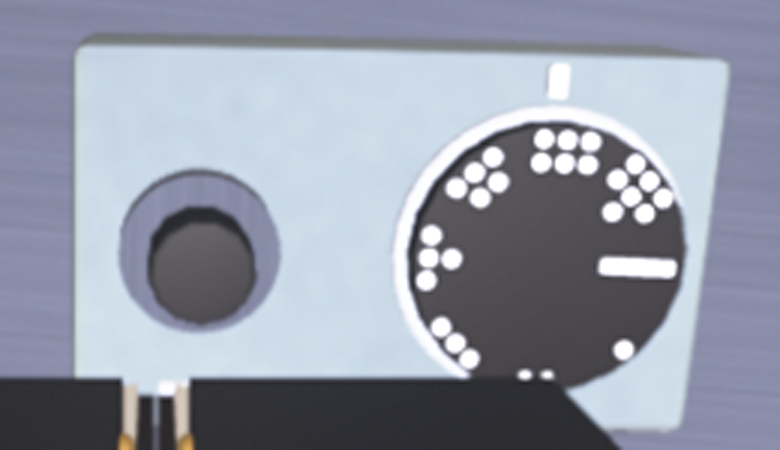

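Run:
```python
from h import *
import pickle
c=pickle.load(open('w11.pkl','rb')); b=onz(c,337.7,240.7,.08)*1000; print(b)
st(); plan((b[0],b[1],95,5,4))
```

```text
[503.44128909 236.13809246  80.        ]
45.4 [496.5 224.  217.9] yaw 4.86 xax [ 0.018  0.004 -1.   ] F [0.2 0.6 0.8] gap 0.3
[[0.62, 0.06, 0.03, -0.01, 0.07, -0.01], [0.62, 0.06, 0.03, -0.01, 0.07, -0.01], [0.62, 0.06, 0.03, -0.01, 0.07, -0.01], [0.61, 0.06, 0.04, -0.01, 0.07, -0.01]]
```

Request:
play_rows:
  plan:
    - [[0.4, 0.06, 0.03, 0, 0.07, 0], [0.6, 0.06, 0.03, 0, 0.07, 0], [0.6, 0.06, 0.03, 0, 0.07, 0], [0.5, 0.05, 0.03, 0, 0.07, 0], [0.1, 0, 0, 0, 0, 0]]

```text
clock: 45.9
position: [0.5108, 0.2302, 0.1071]
tool_rot: [0.709, -0.026, 0.704, 0.028]
contact_force: [-1.0, -0.5, -0.1]
finger_gap: 0.0004
```

Request:
play_rows:
  plan:
    - [[0, 0, 0, 0, 0, 0], [0, 0, 0, 0, 0, 0]]

```text
clock: 46.1
position: [0.5117, 0.2279, 0.1068]
tool_rot: [0.708, -0.026, 0.705, 0.027]
contact_force: [0.2, 0.2, -0.7]
finger_gap: 0.0004
```

Request:
play_rows:
  plan:
    - [[0.1, 0.08, -0.09, 0, 0.02, 0], [0.15, 0.06, -0.08, 0, 0.02, 0], [0.15, 0, 0, 0, 0, 0], [0.02, 0, 0, 0, 0, 0], [0, 0, 0, 0, 0, 0]]

```text
clock: 46.6
position: [0.5043, 0.2356, 0.0879]
tool_rot: [0.709, -0.025, 0.704, 0.027]
contact_force: [0.9, 0.9, 0.8]
finger_gap: 0.0004
```

```bash
python3 -c "
from h import *
st(); plan((503,235.3,85,5,1))"
```

```text
46.6 [504.3 235.6  87.9] yaw 4.27 xax [ 0.008  0.003 -1.   ] F [0.9 0.9 0.8] gap 0.4
[[0.06, 0.0, -0.03, -0.18, 0.11, -0.04]]
```

Request:
play_rows:
  plan:
    - [[0.14, 0, -0.02, -0.05, 0.05, 0], [0.12, 0, 0, 0, 0, 0], [0.1, 0, 0, 0, 0, 0], [0.06, 0, 0, 0, 0, 0], [0.04, 0, 0, 0, 0, 0]]

```text
clock: 47.1
position: [0.504, 0.236, 0.0699]
tool_rot: [0.708, -0.027, 0.705, 0.028]
contact_force: [-8.7, -3.4, 25.2]
finger_gap: 0.0005
```

Run:
```python
from h import *
st(); a=snap('wrist','w12.png')
u=np.array([proj(ctrl.calibration('wrist'),[.496,.327,.062])]).round(); print(u)
```

```text
47.1 [504.  236.   69.9] yaw 4.48 xax [ 0.005  0.002 -1.   ] F [-8.7 -3.4 25.2] gap 0.5
[[526. 296.]]
```

Request:
play_rows:
  plan:
    - [[-0.2, 0, 0, 0, 0, 0], [-0.4, 0, 0, 0, 0, 0], [-0.6, 0, 0, 0, 0, 0], [-0.5, 0, 0, 0, 0, 0], [-0.1, 0, 0, 0, 0, 0]]

```text
clock: 47.65
position: [0.5034, 0.2353, 0.1612]
tool_rot: [0.708, -0.027, 0.705, 0.028]
contact_force: [0.1, -0.5, 0.1]
finger_gap: 0.0005
```

Run:
```python
from h import *
st(); im=snap('wrist','w13.png')
cv2.imwrite('pics/w13c.png',cv2.resize(im[150:310,270:570,::-1],None,fx=2.6,fy=2.6,interpolation=cv2.INTER_CUBIC))
plan((503,235.3,88,5,4))
```

```text
47.65 [503.4 235.3 161.2] yaw 4.46 xax [ 0.004  0.002 -1.   ] F [ 0.1 -0.5  0.1] gap 0.5
[[0.36, 0.0, 0.0, -0.03, 0.01, 0.0], [0.36, 0.0, 0.0, -0.03, 0.01, 0.0], [0.36, 0.0, 0.0, -0.03, 0.01, 0.0], [0.36, 0.0, 0.0, -0.03, 0.01, 0.0]]
```

View pics/w13c.png

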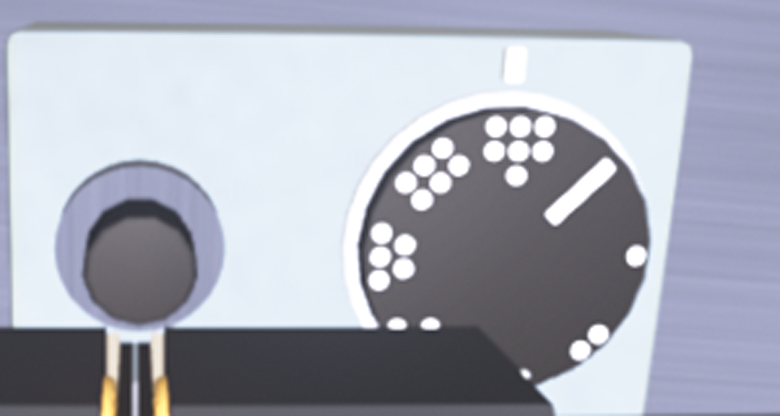

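Request:
play_rows:
  plan:
    - [[0.3, 0, 0, 0, 0, 0], [0.5, 0, 0, 0, 0, 0], [0.4, 0, 0, 0, 0, 0], [0.1, 0, 0, 0, 0, 0], [0, 0, 0, 0, 0, 0]]

```text
clock: 48.2
position: [0.502, 0.234, 0.0894]
tool_rot: [0.707, -0.027, 0.706, 0.027]
contact_force: [0.8, -0.2, 0.6]
finger_gap: 0.0006
```

```bash
python3 -c "
from h import *
st(); plan((503,235.3,88,5,1))"
```

```text
48.2 [502.  234.   89.4] yaw 4.43 xax [ 0. -0. -1.] F [ 0.8 -0.2  0.6] gap 0.6
[[0.03, 0.02, 0.02, -0.14, 0.0, 0.0]]
```

Request:
play_rows:
  plan:
    - [[0.16, 0.02, 0.02, 0, 0, 0], [0.13, 0, 0, 0, 0, 0], [0.1, 0, 0, 0, 0, 0], [0.06, 0, 0, 0, 0, 0], [0.04, 0, 0, 0, 0, 0]]

```text
clock: 48.7
position: [0.5036, 0.2355, 0.07]
tool_rot: [0.707, -0.028, 0.706, 0.027]
contact_force: [-8.0, -4.0, 20.2]
finger_gap: 0.0007
```

Request:
play_rows:
  plan:
    - [[-0.2, 0, 0, 0, 0, 0], [-0.2, 0, 0, 0, 0, 0], [0, 0, 0, 0, 0, 0], [0, 0, 0, 0, 0, 0], [0, 0, 0, 0, 0, 0]]

```text
clock: 49.2
position: [0.5053, 0.2364, 0.0926]
tool_rot: [0.709, -0.027, 0.705, 0.028]
contact_force: [0.0, 0.4, -0.5]
finger_gap: 0.0006
```

Press for 1 (now at 0), from 92.6.

Request:
play_rows:
  plan:
    - [[0.2, -0.02, -0.04, 0, 0.03, 0], [0.15, 0, 0, 0, 0, 0], [0.1, 0, 0, 0, 0, 0], [0.06, 0, 0, 0, 0, 0], [0.04, 0, 0, 0, 0, 0]]

```text
clock: 49.7
position: [0.5039, 0.2354, 0.0699]
tool_rot: [0.708, -0.027, 0.705, 0.027]
contact_force: [-7.9, -4.2, 24.2]
finger_gap: 0.0004
```

Request:
play_rows:
  plan:
    - [[-0.2, 0, 0, 0, 0, 0], [-0.2, 0, 0, 0, 0, 0], [0, 0, 0, 0, 0, 0], [0, 0, 0, 0, 0, 0], [0, 0, 0, 0, 0, 0]]

```text
clock: 50.2
position: [0.5031, 0.2351, 0.0889]
tool_rot: [0.707, -0.027, 0.706, 0.027]
contact_force: [0.3, -0.4, -0.2]
finger_gap: 0.0007
```

Request:
play_rows:
  plan:
    - [[0.2, -0.02, -0.02, 0, 0.02, 0], [0.15, 0, 0, 0, 0, 0], [0.1, 0, 0, 0, 0, 0], [0.06, 0, 0, 0, 0, 0], [0.04, 0, 0, 0, 0, 0]]

```text
clock: 50.7
position: [0.5029, 0.2345, 0.07]
tool_rot: [0.707, -0.028, 0.706, 0.026]
contact_force: [-5.2, -2.8, 18.7]
finger_gap: 0.0002
```

Request:
play_rows:
  plan:
    - [[-0.2, 0, 0, 0, 0, 0], [-0.4, 0, 0, 0, 0, 0], [-0.6, 0, 0, 0, 0, 0], [-0.5, 0, 0, 0, 0, 0], [-0.1, 0, 0, 0, 0, 0]]

```text
clock: 51.2
position: [0.4998, 0.2329, 0.1581]
tool_rot: [0.704, -0.029, 0.709, 0.025]
contact_force: [0.2, 0.4, -0.0]
finger_gap: 0.0004
```

Run:
```python
from h import *
st(); im=snap('wrist','w14.png')
cv2.imwrite('pics/w14c.png',cv2.resize(im[150:310,270:570,::-1],None,fx=2.6,fy=2.6,interpolation=cv2.INTER_CUBIC))
plan((503,235.3,88,5,4))
```

```text
51.2 [499.8 232.9 158.1] yaw 4.39 xax [-0.007 -0.007 -1.   ] F [ 0.2  0.4 -0. ] gap 0.4
[[0.35, 0.01, 0.02, -0.04, -0.03, 0.02], [0.35, 0.01, 0.02, -0.04, -0.03, 0.02], [0.35, 0.01, 0.02, -0.04, -0.03, 0.02], [0.35, 0.01, 0.02, -0.04, -0.03, 0.02]]
```

View pics/w14c.png

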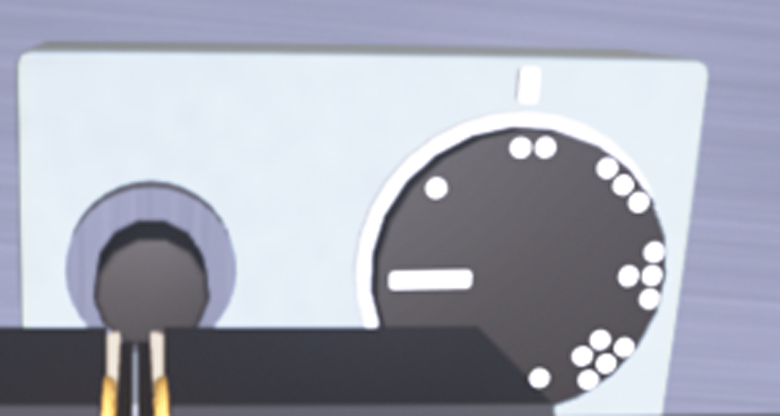

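At 2 now; one more press for 3.

Request:
play_rows:
  plan:
    - [[0.3, 0.02, 0.04, -0.05, -0.06, 0.04], [0.5, 0.02, 0.03, -0.05, -0.05, 0.04], [0.35, 0, 0, 0, 0, 0], [0.1, 0, 0, 0, 0, 0], [0, 0, 0, 0, 0, 0]]

```text
clock: 51.75
position: [0.4992, 0.2328, 0.0866]
tool_rot: [0.704, -0.031, 0.709, 0.028]
contact_force: [-0.1, -0.6, 0.4]
finger_gap: 0.0005
```

Request:
play_rows:
  plan:
    - [[0.16, 0, 0, 0, 0, 0], [0.14, 0, 0, 0, 0, 0], [0.1, 0, 0, 0, 0, 0], [0.06, 0, 0, 0, 0, 0], [0.04, 0, 0, 0, 0, 0]]

```text
clock: 52.25
position: [0.4998, 0.233, 0.0702]
tool_rot: [0.704, -0.031, 0.709, 0.028]
contact_force: [-5.6, -2.5, 11.0]
finger_gap: 0.0007
```

Request:
play_rows:
  plan:
    - [[0.06, 0, 0, 0, 0, 0], [0.06, 0, 0, 0, 0, 0]]

```text
clock: 52.45
position: [0.4999, 0.2331, 0.0698]
tool_rot: [0.704, -0.031, 0.709, 0.027]
contact_force: [-8.8, -4.7, 29.0]
finger_gap: 0.0008
```

Request:
play_rows:
  plan:
    - [[-0.2, 0, 0, 0, 0, 0], [-0.4, 0, 0, 0, 0, 0], [-0.6, 0, 0, 0, 0, 0], [-0.8, 0, 0, 0, 0, 0], [-0.8, 0, -0.2, 0, 0, 0]]

```text
clock: 52.95
position: [0.4887, 0.2315, 0.2106]
tool_rot: [0.702, -0.032, 0.711, 0.026]
contact_force: [0.1, -0.3, 0.6]
finger_gap: 0.0001
```

Request:
play_rows:
  plan:
    - [[-0.5, -0.1, -0.4, 0, 0, 0], [-0.5, -0.4, -0.5, 0, 0, 0], [-0.3, -0.3, -0.3, 0, 0, 0], [0, 0, 0, 0, 0, 0], [0, 0, 0, 0, 0, 0]]

```text
clock: 53.45
position: [0.4343, 0.1888, 0.2863]
tool_rot: [0.708, -0.03, 0.705, 0.029]
contact_force: [-0.0, 0.7, -0.0]
finger_gap: 0.0001
```

Run:
```python
from h import *
st(); w=snap('wrist','w15.png'); s=snap('scene','s2.png'); t=snap('top','t2.png')
c=ctrl.calibration('wrist'); u=proj(c,[.496,.327,.062]).astype(int); print(u)
a=cv2.resize(w[max(0,u[1]-70):u[1]+70,max(0,u[0]-70):u[0]+70],(420,420))
c=ctrl.calibration('scene'); v=proj(c,[.65,-.03,.05]).astype(int); print(v)
b=cv2.resize(s[v[1]-75:v[1]+65,v[0]-60:v[0]+60],(360,420),interpolation=cv2.INTER_CUBIC)
cv2.imwrite('pics/fin.png',np.hstack([a,b])[:,:,::-1])
```

```text
53.45 [434.3 188.8 286.3] yaw 4.8 xax [ 0.004 -0.002 -1.   ] F [-0.   0.7 -0. ] gap 0.1
[453 285]
[363 279]
```

View pics/fin.png

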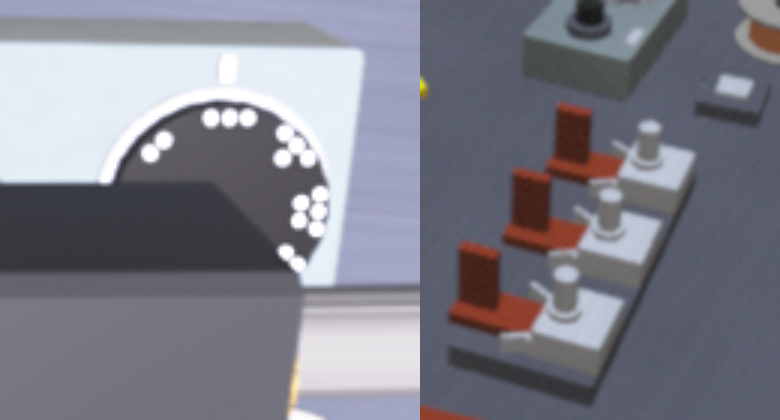

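```bash
python3 -c "
from h import *
print(ctrl.sign_off())"
```

```text
the job is handed in; nothing more can be done
None
```

All three red links are loaded in the jig forks, tabs outwards, each locked with a rack pin, and the tally counter stands at 3. I handed the job in at about 53 s of the 210 s.

- **Links:** I pushed each one against the back stop until I felt about 11–12 N. The middle link had been knocked about 43 mm between my first measurement and its grasp. I re-measured it and took it from its new place.
- **Pins:** All three went down with almost no force. Each stopped where the flange should meet the fork, at about 11–13 N with a brief peak of 24.5 N. One spare pin stays in the rack.
- **Counter:** The drum started a few degrees short of 6. Five full presses took it round to 3, and the button reached its stop each time, at up to 29 N.

**Last checks:** The final pictures show three dots at the white mark, and three links with pins whose flanges look flat on the forks. With the camera good to about 2 mm, "fully home" rests on the push force and on the pins passing through, not on an exact measurement. I did not compare the bystanders' positions one by one afterwards; no move showed unexpected contact. The highest force I read was about 30 N.

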